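Weigh down two freshly glued notebooks with driftwood and full clip tins

TASK

Two mended notebooks must dry under weight overnight: on the small olive one set the stepped wooden block, foot down and its upstand over the middle of the cover, and build the driftwood pieces up on it one above another, longest lowest, each lying level and balanced on what is under it alone (a steel slug hides in one end of each, so find by trial where it balances). Lift each clip tin to feel whether it is full: set the full ones side by side on the big green spiral notebook, and the empty ones side by side in the grey refill tray. Not every piece and tin is there each day; leave the other desk things where they are.

Things in the scene. Friction and masses are not known exactly. Their poses are not given: they have to be found in the camera images.
- foot_block_mid (a point): stepped hardwood offcut standing on the desk: a foot 84 x 44 x 20 mm with an upstand 36 (along x) x 44 (along y) mm on it, 48 mm high in all, about 160 g; the two 44 mm-apart sides are flush all the way up; the flat top of the upstand, 36 x 44 mm, carries the stack. Point on the upstand's axis, 24 mm up (half the height), 8 mm towards +x from the middle of the foot; z up
- drift_long_mid (a point): weathered driftwood paperweight, 130 mm long x 38 mm wide x 28 mm high, lying flat; top and bottom flat and the sides upright and parallel over the middle 96 mm, the ends tapered; about 180 g. A steel slug is hidden inside near one end, which cannot be told from outside: it balances on a point on its long axis 20 to 30 mm from the middle, towards the heavy end. Point at its centre (14 mm up), x along its length, y across, z up. May be absent
- drift_medium_mid (a point): weathered driftwood paperweight, 112 mm long x 36 mm wide x 28 mm high, lying flat; top and bottom flat and the sides upright and parallel over the middle 84 mm, the ends tapered; about 160 g. A steel slug is hidden inside near one end, which cannot be told from outside: it balances on a point on its long axis 20 to 30 mm from the middle, towards the heavy end. Point at its centre (14 mm up), x along its length, y across, z up. May be absent
- drift_short_mid (a point): weathered driftwood paperweight, 94 mm long x 36 mm wide x 28 mm high, lying flat; top and bottom flat and the sides upright and parallel over the middle 76 mm, the ends tapered; about 145 g. A steel slug is hidden inside near one end, which cannot be told from outside: it balances on a point on its long axis 20 to 30 mm from the middle, towards the heavy end. Point at its centre (14 mm up), x along its length, y across, z up. May be absent
- tin_a_mid (a point): round lidded clip tin, 57 mm across the lid (56 mm body), 28 mm high, aluminium; all the tins look alike, some are full of paper clips (about 210 g) and some empty (about 45 g). Point at its centre, 14 mm up, z up. May be absent
- tin_b_mid (a point): round lidded clip tin, 57 mm across the lid (56 mm body), 28 mm high, aluminium; all the tins look alike, some are full of paper clips (about 210 g) and some empty (about 45 g). Point at its centre, 14 mm up, z up. May be absent
- tin_c_mid (a point): round lidded clip tin, 57 mm across the lid (56 mm body), 28 mm high, aluminium; all the tins look alike, some are full of paper clips (about 210 g) and some empty (about 45 g). Point at its centre, 14 mm up, z up. May be absent
- tin_d_mid (a point): round lidded clip tin, 57 mm across the lid (56 mm body), 28 mm high, aluminium; all the tins look alike, some are full of paper clips (about 210 g) and some empty (about 45 g). Point at its centre, 14 mm up, z up. May be absent
- small_notebook_top (a point): small closed notebook with an olive cover and a grey spine tape, 105 (x) x 148 (y) x 12 mm, lying fixed on the desk; point at the middle of the top of its cover, z up
- big_notebook_top (a point): large closed spiral notebook with a green cover, 210 (x) x 148 (y) x 14 mm, lying fixed on the desk; point at the middle of the top of its cover, x along its long side, z up
- refill_tray_in (a point): open grey refill tray, 150 (x) x 130 (y) mm outside, 28 mm high, walls and floor 4 mm, fixed to the desk; point at the middle of its inner floor, z up
- eraser_mid (a point): bystander: white eraser in a card sleeve, 50 x 24 x 13 mm, lying flat; point at its centre
- sharpener: bystander: small metal pencil sharpener, 26 x 16 x 12 mm; origin at the centre of its underside

How it is judged:
By the outcome, as a careful person would: the job done as asked, in the order asked, and still so for the second after the job is handed in, with the robot touching nothing.
Of drift_long, drift_medium, drift_short only 2 to 3 are there at a start; the rules pass over those that are not, and their reading is None.
Of tin_a, tin_b, tin_c, tin_d only 3 to 4 are there at a start; the rules pass over those that are not, and their reading is None.
At some moment in a run one of tin_a, tin_b, tin_c, tin_d may be knocked a few centimetres aside while the robot is not near it.
It also fails if it takes over 210 s, if anything falls off the work surface, if the arm or the gripper's body presses on something with over 40 N, if the wrist force passes 120 N, or if a joint passes its speed limit or range.

ROBOT

A 6-joint arm with a two-finger parallel gripper is mounted at the origin on the work surface. World frame = base frame: x ahead of the robot, y to its left, z up, the work surface at z = 0. Lengths are in m, angles in rad, forces in N, time in s.
With the tool pointing down it reaches from about 0.35 to 0.875 m from the base axis. Payload 4.2 kg.
Tool frame: the origin (TCP) lies midway between the tips of the shut fingers; the grasp point (between the pads) lies 19 mm behind it (bot.grip_point_offset is the distance from the TCP to the grasp point, in m); z points along the fingers, y is the line along which they close (so a half turn about z gives the same grasp; the last joint's range is limited). The gripper opens to 87 mm and grips with 3 to 60 N. Pads are 19 mm wide; open, the fingers measure 117 mm over their backs; the gripper's body (75 mm by 190 mm) begins 51 mm behind the grasp point.
Start: joints at [1.576, 0.385, 0.008, 0, -1.194, -0.259], TCP at [0.157, 0.605, 0.223] pointing down, gripper open.
Joint ranges: [-3.14, 3.14], [-1.21, 2.06], [-1.07, 1.41], [-3.16, 2.05], [-2.99, -0.16], [-3.1, 3.1]. Speed limits (rad/s): [2.79, 2.79, 3.14, 3.14, 3.14, 3.14].

INTERFACE

Orientations are given as a unit quaternion [x, y, z, w].
In Python, from rig import bot, imaging gives the robot as it stands.
- The arm moves only by the shell command python3 -m creep 'ROWS' [FORCE]. ROWS is a JSON object of lists of equal length, an entry for each row: "slide": the shift along the tool's x, y, z scaled (see below), a list of three; "dr": the turn, a rotation vector about the tool's x, y, z scaled (see below), a list of three; "fingers": the closure, from -1 (fully open) to 1 (shut), so that 0 is half open. A call has 1 to 12 rows; each row shifts and turns the commanded pose from where the row before left it, along the tool's axes as they then stand; what a row does not reach is not made up. The controller multiplies each number of a shift by 0.15 m and each number of a turn by 45 degrees. A row lasts 1/10 s, in which the tool goes at most 50 mm and 8.59 degrees, less where a joint would pass 70% of its speed; a pose out of reach is approached as far as the arm can. A call with a number of a shift or a turn outside -1 to 1 is refused whole. A call with a gripper value outside its range is refused whole. The fingers move at their own pace and stop on an object; FORCE is the grip in N (left out, the last holds). Time passes only in rows, so rows that do not move let the fingers close. It gives the time, the measured TCP pose, the force, the opening and the grip force at its end, in the units of the state.
- bot.get_obs(): the state, without advancing time (a new reading comes with each control period).
- imaging.get_image(name): name is "scene" or "top"; returns the picture (400x640x3 uint8, red, green, blue); there is no depth.
- imaging.calibration(name): a dict with "mtx" (3x3 intrinsics, pixels), "R" (3x3) and "t" (3): a world point X has camera coordinates R X + t. Camera axes: x right, y down, z forward; pixel columns grow to the right and rows downward; lengths in m; the calibration is good to about 2 mm. A picture is of the moment at which its call begins. calibration takes no time and is no camera call.
- bot.hand_in(): hands the job in; it is judged then, once.
The state is a dict: "clock": time; "qpos": joint angles; "joint_vel": joint speeds; "joint_efforts": joint torques, N m; "position": TCP position; "ee_rot": TCP orientation; "contact_force": force on the tool from outside, world axes, zero at the start; "ft_torque": the same for the moment, N m; "finger_gap": finger opening in m; "gripper_force": force on a finger pad.
Only numpy, scipy, OpenCV 4.12 (cv2) and the standard library are available. Lean on these libraries where they do the work, as an engineer would, in place of code of your own. Each camera call takes 0.05 s, during which the arm holds its last target. There are 200 camera calls.

## Working session

There is one attempt and no reset: what is moved stays moved. The work goes in short steps, Python scripts to look and compute and a shell command to move; the robot and the scene stay as the last step left them, time stands still between calls to the robot, and variables do not carry over. Pictures are saved under pics/ and viewed, at most 14 in all, crops included, and the job is handed in when it is done.

```bash
ls; mkdir -p pics; python3 - <<'E'
from rig import bot, imaging
import cv2
o=bot.get_obs(); print({k:(o[k]) for k in o}); print(bot.grip_point_offset)
for n in("top","scene"):
    im=imaging.get_image(n); cv2.imwrite(f"pics/{n}0.png",im[:,:,::-1])
    c=imaging.calibration(n); print(n,c)
E
```

```text
pics
{'clock': 0.0, 'qpos': array([ 1.57561025e+00,  3.85542865e-01,  6.65730109e-03, -4.60331207e-04,
       -1.19400202e+00, -2.58585730e-01]), 'joint_vel': array([-1.16186476e-03, -4.99581094e-05, -2.58860784e-03,  1.14870163e-03,
        1.84920982e-03,  2.17999232e-04]), 'joint_efforts': array([-8.56093102e-04, -3.90659451e+01,  1.87404907e+01,  4.21999678e+00,
        1.09770408e-02, -1.94556237e-04]), 'position': array([0.15676102, 0.60441595, 0.22148592]), 'ee_rot': array([ 9.91949465e-01, -1.26629856e-01, -7.47666821e-05,  1.06466612e-03]), 'contact_force': array([0.86886288, 0.44170945, 0.22883687]), 'ft_torque': array([ 0.01600256, -0.03182571,  0.00596114]), 'gripper_force': 0.0, 'finger_gap': 0.08702167383993006}
0.0187
top {'mtx': array([[411.55963201,   0.        , 317.51553864],
       [  0.        , 411.55963201, 192.8337409 ],
       [  0.        ,   0.        ,   1.        ]]), 'R': array([[ 0.008237  , -0.99988243, -0.01293365],
       [-0.98996715, -0.00632944, -0.1411559 ],
       [ 0.14105744,  0.01396659, -0.98990289]]), 't': array([0.00662544, 0.60270372, 1.12471616])}
scene {'mtx': array([[437.84781003,   0.        , 315.66240573],
       [  0.        , 437.84781003, 207.44092051],
       [  0.        ,   0.        ,   1.        ]]), 'R': array([[-0.19376927,  0.98104582,  0.00160223],
       [ 0.64848704,  0.12930975, -0.75016235],
       [-0.73615082, -0.14431939, -0.66125176]]), 't': array([ 0.120912  , -0.34371149,  1.46905197])}
```

View pics/top0.png

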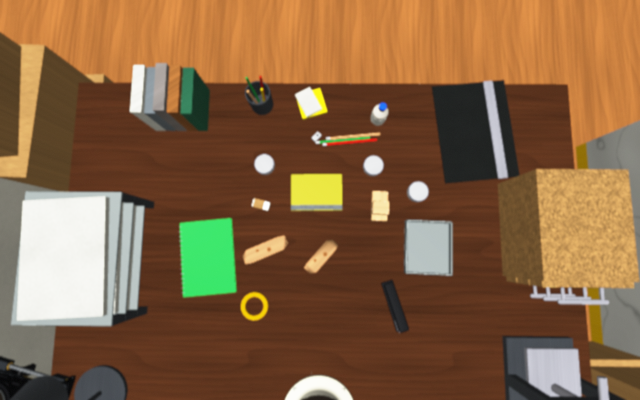

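View pics/scene0.png

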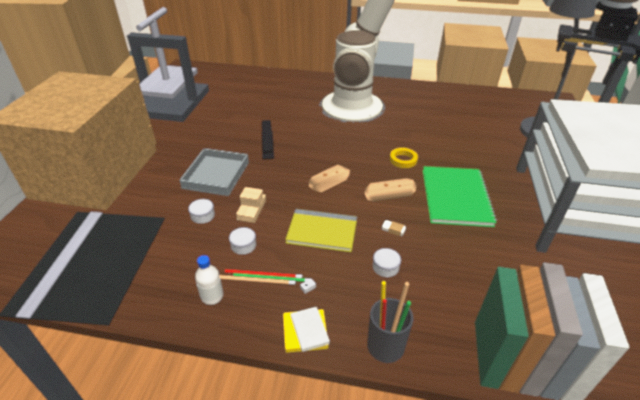

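The top view shows 3 tins at about (264,164), (373,165) and (418,191), and driftwood at (265,249) and (320,257). The stepped block is at (380,206), the olive notebook at (316,192), the green one at (208,258) and the tray at (429,247). Next I'll segment for exact positions and check an enlarged crop.

```bash
cat > h.py <<'E'
from rig import bot, imaging
import numpy as np, cv2, time, json, subprocess
from scipy.spatial.transform import Rotation as Rn
def w(px,z,n="top"):
    c=imaging.calibration(n); d=c["R"].T@np.linalg.inv(c["mtx"])@np.array([px[0],px[1],1.]); o=-c["R"].T@c["t"]
    return (o+d*(z-o[2])/d[2])[:2]
def crop(n,name,x0,x1,y0,y1,s):
    im=imaging.get_image(n); cv2.imwrite(f"pics/{name}.png",cv2.resize(im[y0:y1,x0:x1,::-1],None,fx=s,fy=s,interpolation=cv2.INTER_CUBIC)); return im
def plan(x,y,z,yaw=None):
    """slide and turn to target, tool down; yaw = heading of the closing line (tool y) in degrees, mod 180"""
    o=bot.get_obs(); R=Rn.from_quat(o["ee_rot"]); M=R.as_matrix(); d=M.T@(np.array([x,y,z])-o["position"])
    cur=np.degrees(np.arctan2(M[1,1],M[0,1])); 
    print("pos",o["position"].round(4),"yaw",cur.round(1),"j6",o["qpos"][5].round(2),"gap",o["finger_gap"].round(4),"clk",o["clock"])
    print(" slide/0.15:",(d/.15).round(3),"tilt err dr/45:",end=" ")
    zt=M.T@np.array([0,0,-1.]); print((np.degrees(np.cross([0,0,1],zt))/45).round(3),end=" ")
    if yaw is not None:
        t=(yaw-cur+90)%180-90; print("turn z (deg, dr/45):",(-t).round(1),(-t/45).round(3),"; world dxyz",(np.array([x,y,z])-o["position"]).round(4))
        M2=Rn.from_euler("z",t,degrees=True).as_matrix()@M; print(" slide after turn:",(M2.T@(np.array([x,y,z])-o["position"])/.15).round(3))
    else: print()
E
python3 - <<'E'
from h import *
im=crop("top","c1",225,445,150,290,3.6)
hsv=cv2.cvtColor(im,cv2.COLOR_RGB2HSV)
def blobs(m,nm,z,amin=60):
    n,l,s,c=cv2.connectedComponentsWithStats(m.astype(np.uint8))
    for i in range(1,n):
        x,y,ww,hh,a=s[i]
        if a>=amin and 130<c[i][0]<480 and 130<c[i][1]<330:
            cn=cv2.findContours((l==i).astype(np.uint8),0,1)[0][0]; r=cv2.minAreaRect(cn)
            b=[w(p,z) for p in cv2.boxPoints(r)]
            print(nm,a,c[i].round(1),"w",w(c[i],z).round(4),"rect",np.mean(b,0).round(4),"sides",np.linalg.norm(b[1]-b[0]).round(3),np.linalg.norm(b[2]-b[1]).round(3),"dir",np.degrees(np.arctan2(*(b[1]-b[0])[::-1])).round(1),np.degrees(np.arctan2(*(b[2]-b[1])[::-1])).round(1))
H,S,V=hsv[...,0],hsv[...,1],hsv[...,2]
for p in [(265,249),(320,257),(380,200),(380,215),(264,164),(316,190),(429,247),(208,258),(350,230)]: print(p,hsv[p[1],p[0]])
blobs((S<50)&(V>150),"white",.028)
blobs((H>45)&(H<75)&(S>100),"green",.014)
blobs((H>24)&(H<34)&(S>150),"olive",.012)
blobs((H<24)&(S>60)&(S<160)&(V>140),"wood",.028)
E
```

```text
(265, 249) [ 19 108 244]
(320, 257) [ 19 109 244]
(380, 200) [ 22  85 246]
(380, 215) [ 22  90 243]
(264, 164) [105   2 240]
(316, 190) [ 29 184 236]
(429, 247) [ 87  13 194]
(208, 258) [ 68 188 232]
(350, 230) [ 10 174  94]
white 74 [316.2 137.2] w [0.7694 0.0164] rect [0.7685 0.017 ] sides 0.023 0.033 dir -89.7 -179.6
white 307 [263.7 163.3] w [0.6904 0.1686] rect [0.6907 0.1683] sides 0.056 0.055 dir -43.4 -134.8
white 308 [373.2 164.6] w [ 0.6883 -0.1495] rect [ 0.6888 -0.1502] sides 0.055 0.056 dir -89.7 179.2
white 320 [418.1 190.8] w [ 0.6126 -0.2771] rect [ 0.6127 -0.2774] sides 0.056 0.056 dir -45.0 -136.1
white 804 [136.1 257.1] w [0.4181 0.5226] rect [0.4206 0.5226] sides 0.286 0.023 dir 0.1 -93.5
white 144 [316. 207.] w [0.5638 0.0153] rect [0.5638 0.0153] sides 0.006 0.137 dir 1.0 -89.6
white 2216 [427.2 247.3] w [ 0.4522 -0.2982] rect [ 0.4536 -0.2977] sides 0.119 0.151 dir -89.6 177.9
green 92 [342.4 139.3] w [ 0.7673 -0.061 ] rect [ 0.7662 -0.0671] sides 0.146 0.009 dir -85.2 -176.3
green 4081 [207.3 257.3] w [0.419  0.3245] rect [0.4205 0.3256] sides 0.158 0.217 dir -85.8 -174.1
olive 1548 [316.3 188.6] w [0.6195 0.015 ] rect [0.62   0.0146] sides 0.15 0.086 dir -89.7 180.0
olive 182 [254.1 305.8] w [0.2855 0.1869] rect [0.2864 0.1872] sides 0.068 0.068 dir 2.0 -89.5
wood 167 [355.7 135. ] w [ 0.7765 -0.0993] rect [ 0.7765 -0.097 ] sides 0.147 0.011 dir -85.3 -176.6
wood 494 [380.1 205.6] w [ 0.5691 -0.1677] rect [ 0.5696 -0.1675] sides 0.052 0.089 dir -89.6 179.1
wood 99 [258.1 203.1] w [0.574  0.1814] rect [0.5733 0.1813] sides 0.028 0.04 dir -10.8 -102.2
wood 690 [264.5 249.3] w [0.4429 0.1597] rect [0.4431 0.1592] sides 0.135 0.044 dir -66.7 -156.0
wood 517 [320.2 256.9] w [0.423  0.0021] rect [0.4232 0.0014] sides 0.109 0.04 dir -42.1 -131.8
```

View pics/c1.png

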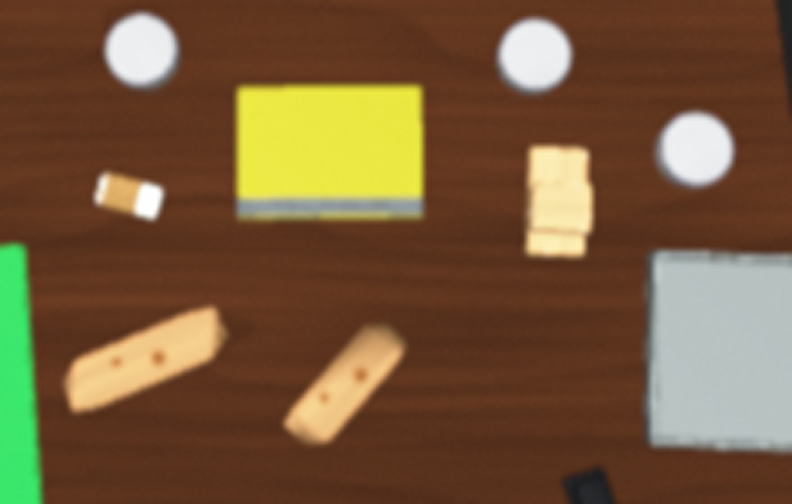

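The crop shows the olive notebook spanning (236–424, 84–218), the block's upstand top centred near (561,207), and the foot at x 527–587, y 147–256. There are two driftwood pieces: the long one at (145,360) and a shorter one at (345,385). All positions are measured, so I'll start with the block.

```bash
python3 - <<'E'
from h import *
f=lambda u,v,z: w((225+(u+.5)/3.6-.5,150+(v+.5)/3.6-.5),z).round(4)
print("nb",f(330,151,.012),"cam",(-imaging.calibration("top")["R"].T@imaging.calibration("top")["t"]).round(3))
print("foot far",f(558,147,.02),"near top",f(558,256,.02),"near bot",f(558,256,0),"upst far",f(561,183,.048),"near",f(561,230,.048),"L",f(530,207,.048),"R",f(591,207,.048),"footLR",f(527,245,.02),f(587,245,.02))
plan(.565,-.167,.12,90)
E
```

```text
nb [0.6107 0.015 ] cam [ 0.438 -0.005  1.199]
foot far [ 0.6139 -0.1681] near top [ 0.5264 -0.167 ] near bot [ 0.5279 -0.1697] upst far [ 0.5813 -0.1662] near [ 0.5445 -0.1657] L [ 0.5623 -0.1418] R [ 0.5627 -0.1893] footLR [ 0.535  -0.1425] [ 0.5353 -0.1901]Traceback (most recent call last):
  File "<stdin>", line 5, in <module>
  File "h.py", line 13, in plan
    print("pos",o["position"].round(4),"yaw",cur.round(1),"j6",o["qpos"][5].round(2),"gap",o["finger_gap"].round(4),"clk",o["clock"])
                                                                                           ^^^^^^^^^^^^^^^^^^^^^
AttributeError: 'float' object has no attribute 'round'
```

```bash
sed -i 's/o\["finger_gap"\].round(4)/round(o["finger_gap"],4)/' h.py; python3 -c "
from h import *
plan(.2,.33,.22,90)
plan(.563,-.166,.13,90)"
```

```text
pos [0.1568 0.6046 0.2217] yaw -104.5 j6 -0.26 gap 0.0869 clk 0.15
 slide/0.15: [0.739 1.699 0.014] tilt err dr/45: [ 0.002 -0.     0.   ] turn z (deg, dr/45): -14.5 -0.323 ; world dxyz [ 0.0432 -0.2746 -0.0017]
 slide after turn: [0.288 1.83  0.014]
pos [0.1568 0.6046 0.2217] yaw -104.5 j6 -0.26 gap 0.0869 clk 0.15
 slide/0.15: [3.912 4.291 0.619] tilt err dr/45: [ 0.002 -0.     0.   ] turn z (deg, dr/45): -14.5 -0.323 ; world dxyz [ 0.4062 -0.7706 -0.0917]
 slide after turn: [2.708 5.136 0.62 ]
```

```bash
python3 -m creep '{"slide":[[0,0,0],[0,0,0],[0.048,0.305,0],[0.048,0.305,0],[0.048,0.305,0],[0.048,0.305,0],[0.048,0.305,0],[0.048,0.305,0]],"dr":[[0,0,-0.162],[0,0,-0.161],[0,0,0],[0,0,0],[0,0,0],[0,0,0],[0,0,0],[0,0,0]],"fingers":[-1,-1,-1,-1,-1,-1,-1,-1]}' ; python3 -m creep '{"slide":[[0.242,0.22,0],[0.242,0.22,0],[0.242,0.22,0],[0.242,0.22,0],[0.242,0.22,0],[0.242,0.22,0],[0.242,0.22,0],[0.242,0.22,0],[0.242,0.22,0],[0.242,0.22,0],[0,0,0],[0,0,0]],"dr":[[0,0,0],[0,0,0],[0,0,0],[0,0,0],[0,0,0],[0,0,0],[0,0,0],[0,0,0],[0,0,0],[0,0,0],[0,0,0],[0,0,0]],"fingers":[-1,-1,-1,-1,-1,-1,-1,-1,-1,-1,-1,-1]}'; python3 -c "
from h import *
plan(.563,-.166,.08,90);plan(.563,-.166,.012,90)"
```

```text
clock: 0.95
position: [0.2001, 0.3283, 0.2222]
ee_rot: [1.0, 0.0, -0.0, 0.0]
contact_force: [1.3, -0.4, 0.4]
finger_gap: 0.087
gripper_force: 0.0
clock: 2.15
position: [0.5629, -0.0006, 0.2213]
ee_rot: [1.0, -0.001, -0.001, 0.0]
contact_force: [-0.3, 1.0, 0.6]
finger_gap: 0.0872
gripper_force: 0.0
pos [ 0.5629 -0.0006  0.2213] yaw -90.2 j6 1.28 gap 0.0872 clk 2.15
 slide/0.15: [0.005 1.103 0.942] tilt err dr/45: [ 0.     0.003 -0.   ] turn z (deg, dr/45): -0.2 -0.003 ; world dxyz [ 1.000e-04 -1.654e-01 -1.413e-01]
 slide after turn: [0.003 1.103 0.942]
pos [ 0.5629 -0.0006  0.2213] yaw -90.2 j6 1.28 gap 0.0872 clk 2.15
 slide/0.15: [0.007 1.103 1.396] tilt err dr/45: [ 0.     0.003 -0.   ] turn z (deg, dr/45): -0.2 -0.003 ; world dxyz [ 1.000e-04 -1.654e-01 -2.093e-01]
 slide after turn: [0.004 1.103 1.396]
```

```bash
python3 -m creep '{"slide":[[0,0.276,0],[0,0.276,0],[0,0.276,0],[0,0.276,0],[0,0,0.314],[0,0,0.314],[0,0,0.314],[0,0,0.2],[0,0,0.2],[0,0,0]],"dr":[[0,0,0],[0,0,0],[0,0,0],[0,0,0],[0,0,0],[0,0,0],[0,0,0],[0,0,0],[0,0,0],[0,0,0]],"fingers":[-1,-1,-1,-1,-1,-1,-1,-1,-1,-1]}' 25; python3 -m creep '{"slide":[[0,0,0],[0,0,0],[0,0,0],[0,0,0],[0,0,0],[0,0,0],[0,0,0],[0,0,0]],"dr":[[0,0,0],[0,0,0],[0,0,0],[0,0,0],[0,0,0],[0,0,0],[0,0,0],[0,0,0]],"fingers":[1,1,1,1,1,1,1,1]}' 25; python3 -c "
from h import *
plan(.611,.015,.12,0)"
```

```text
clock: 3.15
position: [0.5591, -0.1635, 0.0177]
ee_rot: [1.0, 0.0, -0.005, -0.001]
contact_force: [-0.7, -0.1, -0.5]
finger_gap: 0.0873
gripper_force: 0.0
clock: 3.95
position: [0.5636, -0.1657, 0.0221]
ee_rot: [1.0, 0.0, 0.001, 0.0]
contact_force: [-0.6, -3.3, 6.0]
finger_gap: 0.0441
gripper_force: 24.8
pos [ 0.5636 -0.1657  0.0221] yaw -90.0 j6 1.58 gap 0.0441 clk 3.95
 slide/0.15: [ 0.317 -1.204 -0.653] tilt err dr/45: [ 0.001 -0.002  0.   ] turn z (deg, dr/45): -90.0 -2.0 ; world dxyz [0.0474 0.1807 0.0979]
 slide after turn: [ 1.205  0.316 -0.651]
```

```bash
python3 -m creep '{"slide":[[0,0,-0.1],[0,0,-0.2],[0,0,-0.2],[0,0,-0.15],[0,0,0]],"dr":[[0,0,0],[0,0,0],[0,0,0],[0,0,0],[0,0,0]],"fingers":[1,1,1,1,1]}' 25; python3 -m creep '{"slide":[[0,0,0],[0,0,0],[0,0,0],[0,0,0],[0,0,0],[0,0,0],[0,0,0],[0,0,0],[0,0,0],[0,0,0],[0,0,0],[0,0,0]],"dr":[[0,0,0.1818],[0,0,0.1818],[0,0,0.1818],[0,0,0.1818],[0,0,0.1818],[0,0,0.1818],[0,0,0.1818],[0,0,0.1818],[0,0,0.1818],[0,0,0.1818],[0,0,0.182],[0,0,0]],"fingers":[1,1,1,1,1,1,1,1,1,1,1,1]}';  python3 -m creep '{"slide":[[-0.2,-0.052,0],[-0.2,-0.053,0],[-0.2,-0.053,0],[-0.2,-0.053,0],[-0.2,-0.053,0],[-0.2,-0.053,0],[0,0,0],[0,0,0],[0,0,0]],"dr":[[0,0,0],[0,0,0],[0,0,0],[0,0,0],[0,0,0],[0,0,0],[0,0,0],[0,0,0],[0,0,0]],"fingers":[1,1,1,1,1,1,1,1,1]}'; python3 -c "
from h import *
plan(.611,.015,.0345,0)"
```

```text
clock: 4.45
position: [0.5648, -0.165, 0.1214]
ee_rot: [1.0, 0.0, 0.003, -0.0]
contact_force: [0.4, -0.5, -0.7]
finger_gap: 0.0441
gripper_force: 24.7
clock: 5.65
position: [0.5616, -0.1647, 0.1165]
ee_rot: [-0.707, 0.707, 0.002, -0.001]
contact_force: [-0.6, 0.2, -1.3]
finger_gap: 0.044
gripper_force: 24.7
clock: 6.55
position: [0.6097, 0.0142, 0.1178]
ee_rot: [0.707, -0.707, -0.001, 0.001]
contact_force: [0.9, 0.9, -2.2]
finger_gap: 0.0442
gripper_force: 24.7
pos [0.6097 0.0142 0.1178] yaw -180.0 j6 -0.29 gap 0.0442 clk 6.55
 slide/0.15: [-0.006 -0.01   0.556] tilt err dr/45: [ 0.003 -0.     0.   ] turn z (deg, dr/45): 0.0 0.001 ; world dxyz [ 0.0013  0.0008 -0.0833]
 slide after turn: [-0.006 -0.01   0.556]
```

```bash
python3 -m creep '{"slide":[[-0.006,-0.01,0.2],[0,0,0.2],[0,0,0.1],[0,0,0.03],[0,0,0.02],[0,0,0.01],[0,0,0],[0,0,0],[0,0,0]],"dr":[[0,0,0],[0,0,0],[0,0,0],[0,0,0],[0,0,0],[0,0,0],[0,0,0],[0,0,0],[0,0,0]],"fingers":[1,1,1,1,1,1,1,1,1]}'; python3 -c "
from h import *
plan(.611,.015,.0345,0)"; python3 -m creep '{"slide":[[0,0,0],[0,0,0],[0,0,0],[0,0,0],[0,0,0],[0,0,0],[0,0,-0.1],[0,0,-0.2],[0,0,-0.3],[0,0,-0.3],[0,0,0]],"dr":[[0,0,0],[0,0,0],[0,0,0],[0,0,0],[0,0,0],[0,0,0],[0,0,0],[0,0,0],[0,0,0],[0,0,0],[0,0,0]],"fingers":[-0.4,-0.4,-0.4,-0.4,-0.4,-0.4,-0.4,-0.4,-0.4,-0.4,-0.4]}'; python3 -c "
from h import *
plan(.443,.159,.18,24)"
```

```text
clock: 7.45
position: [0.6125, 0.0158, 0.0355]
ee_rot: [0.707, -0.707, 0.0, -0.001]
contact_force: [-1.1, -0.0, -1.6]
finger_gap: 0.0446
gripper_force: 24.7
pos [0.6125 0.0158 0.0355] yaw -180.0 j6 -0.29 gap 0.0446 clk 7.45
 slide/0.15: [0.005 0.01  0.007] tilt err dr/45: [-0.002  0.     0.   ] turn z (deg, dr/45): 0.0 0.0 ; world dxyz [-0.0015 -0.0008 -0.001 ]
 slide after turn: [0.005 0.01  0.007]
clock: 8.55
position: [0.6164, 0.0162, 0.1777]
ee_rot: [0.708, -0.707, 0.005, -0.006]
contact_force: [0.1, 0.1, 0.6]
finger_gap: 0.0609
gripper_force: 0.0
pos [0.6164 0.0162 0.1777] yaw -179.9 j6 -0.29 gap 0.0609 clk 8.55
 slide/0.15: [-0.954  1.155 -0.031] tilt err dr/45: [-0.019  0.002  0.   ] turn z (deg, dr/45): -23.9 -0.532 ; world dxyz [-0.1734  0.1428  0.0023]
 slide after turn: [-1.34   0.669 -0.023]
```

```bash
python3 -m creep '{"slide":[[0,0,0],[0,0,0],[0,0,0],[-0.2225,0.116,0],[-0.2225,0.116,0],[-0.2225,0.116,0],[-0.2225,0.116,0],[-0.2225,0.116,0],[-0.2225,0.116,0],[0,0,0.2],[0,0,0]],"dr":[[0,0,-0.167],[0,0,-0.167],[0,0,-0.166],[0,0,0],[0,0,0],[0,0,0],[0,0,0],[0,0,0],[0,0,0],[0,0,0],[0,0,0]],"fingers":[-0.8,-0.8,-0.8,-0.8,-0.8,-0.8,-0.8,-0.8,-0.8,-0.8,-0.8]}'; python3 -c "
from h import *
plan(.443,.161,.006,22.5)"
```

```text
clock: 9.65
position: [0.4362, 0.1601, 0.1374]
ee_rot: [0.832, -0.555, -0.001, 0.003]
contact_force: [0.1, -1.0, -0.4]
finger_gap: 0.0784
gripper_force: 0.0
pos [0.4362 0.1601 0.1374] yaw -157.4 j6 -0.31 gap 0.0784 clk 9.65
 slide/0.15: [ 0.011 -0.05   0.876] tilt err dr/45: [ 0.008 -0.001  0.   ] turn z (deg, dr/45): 0.1 0.001 ; world dxyz [ 0.0068  0.0009 -0.1314]
 slide after turn: [ 0.011 -0.05   0.876]
```

```bash
python3 -m creep '{"slide":[[0.01,-0.04,0.25],[0,0,0.3],[0,0,0.2],[0,0,0.08],[0,0,0.04],[0,0,0],[0,0,0],[0,0,0]],"dr":[[0,0,0],[0,0,0],[0,0,0],[0,0,0],[0,0,0],[0,0,0],[0,0,0],[0,0,0]],"fingers":[-0.8,-0.8,-0.8,-0.8,-0.8,-0.8,-0.8,-0.8]}'; python3 - <<'E'
from h import *
plan(.443,.161,.006,22.5)
E
python3 -m creep '{"slide":[[0,0,0],[0,0,0],[0,0,0],[0,0,0],[0,0,0],[0,0,0],[0,0,0],[0,0,0],[0,0,0]],"dr":[[0,0,0],[0,0,0],[0,0,0],[0,0,0],[0,0,0],[0,0,0],[0,0,0],[0,0,0],[0,0,0]],"fingers":[1,1,1,1,1,1,1,1,1]}' 30; python3 - <<'E'
from h import *
plan(.443,.161,.006,22.5)
E
```

```text
clock: 10.45
position: [0.446, 0.1622, 0.0104]
ee_rot: [0.831, -0.556, 0.0, -0.001]
contact_force: [0.0, 0.2, 0.4]
finger_gap: 0.0785
gripper_force: 0.0
pos [0.446  0.1622 0.0104] yaw -157.5 j6 -0.3 gap 0.0785 clk 10.45
 slide/0.15: [-0.     0.022  0.029] tilt err dr/45: [-0.003  0.001  0.   ] turn z (deg, dr/45): -0.0 -0.0 ; world dxyz [-0.003  -0.0012 -0.0044]
 slide after turn: [-0.     0.022  0.029]
clock: 11.35
position: [0.4449, 0.1615, 0.0091]
ee_rot: [0.831, -0.556, -0.0, 0.0]
contact_force: [0.2, -0.4, -1.1]
finger_gap: 0.0374
gripper_force: 29.9
pos [0.4449 0.1615 0.0091] yaw -157.5 j6 -0.3 gap 0.0374 clk 11.35
 slide/0.15: [-0.002  0.013  0.021] tilt err dr/45: [ 0.001 -0.     0.   ] turn z (deg, dr/45): -0.0 -0.0 ; world dxyz [-0.0019 -0.0005 -0.0031]
 slide after turn: [-0.002  0.013  0.021]
```

```bash
cat >> h.py <<'E'
def feel(n=12):
    F=[];T=[]
    for _ in range(n):
        imaging.get_image("top"); o=bot.get_obs(); M=Rn.from_quat(o["ee_rot"]).as_matrix(); F.append(o["contact_force"]); T.append(M.T@o["ft_torque"])
    F=np.array(F);T=np.array(T); print("F",F.mean(0).round(3),"sd",F.std(0).round(2),"T(tool)",T.mean(0).round(4),"sd",T.std(0).round(4))
E
python3 -m creep '{"slide":[[0,0,-0.05],[0,0,-0.1],[0,0,-0.2],[0,0,-0.25],[0,0,-0.2],[0,0,-0.07],[0,0,0],[0,0,0],[0,0,0],[0,0,0],[0,0,0],[0,0,0]],"dr":[[0,0,0],[0,0,0],[0,0,0],[0,0,0],[0,0,0],[0,0,0],[0,0,0],[0,0,0],[0,0,0],[0,0,0],[0,0,0],[0,0,0]],"fingers":[1,1,1,1,1,1,1,1,1,1,1,1]}'; python3 - <<'E'
from h import *
feel(); crop("scene","s1",300,540,90,270,3.3)
plan(.611,.015,.16,90)
E
```

```text
clock: 12.55
position: [0.445, 0.1616, 0.1392]
ee_rot: [0.831, -0.556, -0.0, 0.001]
contact_force: [-0.4, 0.0, -2.4]
finger_gap: 0.0379
gripper_force: 29.9
F [ 0.065  0.004 -1.784] sd [0.44 0.41 0.4 ] T(tool) [ 0.0273 -0.0341 -0.0138] sd [0.0353 0.0404 0.0273]
pos [0.4451 0.1617 0.1398] yaw -157.5 j6 -0.3 gap 0.0377 clk 13.2
 slide/0.15: [ 1.327 -0.648 -0.135] tilt err dr/45: [-0.  0.  0.] turn z (deg, dr/45): -67.5 -1.5 ; world dxyz [ 0.1659 -0.1467  0.0202]
 slide after turn: [ 1.106  0.978 -0.135]
```

View pics/s1.png

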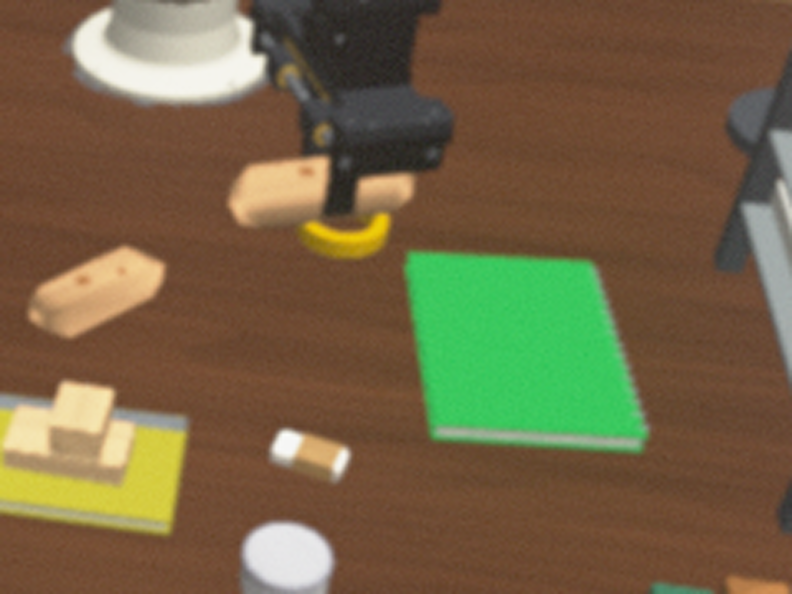

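The block stands squarely on the olive cover, and the long piece is held level. The torque signal is weak, so I'll average more readings.

```bash
python3 - <<'E'
from h import *
feel(20);feel(20)
E
```

```text
F [ 0.17   0.018 -1.539] sd [0.39 0.46 0.4 ] T(tool) [ 0.0498 -0.0072  0.0003] sd [0.0277 0.0281 0.0307]
F [-0.137 -0.23  -1.633] sd [0.52 0.53 0.49] T(tool) [ 0.0463 -0.0114 -0.0025] sd [0.0277 0.0259 0.0255]
```

```bash
python3 -m creep '{"slide":[[0,0,0],[0,0,0],[0,0,0],[0,0,0],[0,0,0],[0,0,0],[0,0,0],[0,0,0]],"dr":[[0,0,-0.1875],[0,0,-0.1875],[0,0,-0.1875],[0,0,-0.1875],[0,0,-0.1875],[0,0,-0.1875],[0,0,-0.1875],[0,0,-0.1875]],"fingers":[1,1,1,1,1,1,1,1]}'; python3 -m creep '{"slide":[[0.184,0.163,-0.0225],[0.184,0.163,-0.0225],[0.184,0.163,-0.0225],[0.184,0.163,-0.0225],[0.184,0.163,-0.0225],[0.184,0.163,-0.0225],[0,0,0],[0,0,0],[0,0,0],[0,0,0],[0,0,0]],"dr":[[0,0,0],[0,0,0],[0,0,0],[0,0,0],[0,0,0],[0,0,0],[0,0,0],[0,0,0],[0,0,0],[0,0,0],[0,0,0]],"fingers":[1,1,1,1,1,1,1,1,1,1,1]}';python3 - <<'E'
from h import *
plan(.611,.015,.16,90)
feel(28); print(bot.get_obs()["ft_torque"])
E
```

```text
clock: 16.0
position: [0.4452, 0.1618, 0.1398]
ee_rot: [1.0, 0.003, 0.0, -0.0]
contact_force: [-0.4, 0.6, -2.3]
finger_gap: 0.0376
gripper_force: 29.9
clock: 17.1
position: [0.6102, 0.0157, 0.1602]
ee_rot: [1.0, 0.001, 0.0, -0.0]
contact_force: [0.1, -0.2, -1.6]
finger_gap: 0.0375
gripper_force: 29.9
pos [0.6102 0.0157 0.1602] yaw -89.9 j6 1.28 gap 0.0375 clk 17.1
 slide/0.15: [0.005 0.005 0.002] tilt err dr/45: [-0. -0.  0.] turn z (deg, dr/45): 0.1 0.002 ; world dxyz [ 0.0008 -0.0007 -0.0002]
 slide after turn: [0.005 0.005 0.002]
F [ 0.036  0.081 -1.658] sd [0.39 0.53 0.47] T(tool) [-0.0282  0.0473  0.0058] sd [0.0349 0.0167 0.027 ]
[ 0.01121891 -0.06761892 -0.00138137]
```

```bash
python3 -m creep '{"slide":[[0,0,0],[0,0,0],[0,0,0],[0,0,0],[0,0,0],[0,0,0]],"dr":[[0,0,0.161],[0,0,0.161],[0,0,0],[0,0,0],[0,0,0],[0,0,0]],"fingers":[1,1,1,1,1,1]}';python3 - <<'E'
from h import *
feel(14);print(bot.get_obs()["joint_efforts"].round(3),bot.get_obs()["qpos"].round(3));feel(12)
print(bot.get_obs()["joint_efforts"].round(3))
E
```

```text
clock: 19.1
position: [0.6107, 0.015, 0.16]
ee_rot: [0.992, -0.126, 0.0, 0.0]
contact_force: [-0.7, 0.3, -1.7]
finger_gap: 0.0378
gripper_force: 29.9
F [ 0.183  0.006 -1.851] sd [0.41 0.48 0.48] T(tool) [-0.0235  0.0485 -0.0154] sd [0.0307 0.0244 0.0356]
[ 1.0000e-03 -4.0020e+01  1.8096e+01  4.0800e+00  5.2000e-02  1.0000e-03] [ 0.289  0.41  -0.117  0.    -1.044  1.029]
F [ 0.023 -0.188 -1.57 ] sd [0.52 0.38 0.39] T(tool) [-0.0171  0.021   0.0195] sd [0.0194 0.0223 0.0248]
[ 1.0000e-03 -4.0020e+01  1.8096e+01  4.0810e+00  5.2000e-02  0.0000e+00]
```

```bash
cat >> h.py <<'E'
def eff():
    o=bot.get_obs(); q=o["qpos"]; M=Rn.from_quat(o["ee_rot"]).as_matrix()
    print("eff",np.round(o["joint_efforts"],4),"q1 deg",np.degrees(q[0]).round(1),"toolx heading",np.degrees(np.arctan2(M[1,0],M[0,0])).round(1),"q6",q[5].round(2),"tilt",M[:2,2].round(4))
E
python3 -m creep '{"slide":[[0,0,0],[0,0,0],[0,0,0],[0,0,0],[0,0,0],[0,0,0],[0,0,0],[0,0,0]],"dr":[[0,0,-0.173],[0,0,-0.173],[0,0,-0.173],[0,0,-0.173],[0,0,0],[0,0,0],[0,0,0],[0,0,0]],"fingers":[1,1,1,1,1,1,1,1]}';python3 -c "
from h import *
eff()"
python3 -m creep '{"slide":[[0,0,0],[0,0,0],[0,0,0],[0,0,0],[0,0,0],[0,0,0],[0,0,0],[0,0,0],[0,0,0],[0,0,0],[0,0,0],[0,0,0]],"dr":[[0,0,0.18],[0,0,0.18],[0,0,0.18],[0,0,0.18],[0,0,0.18],[0,0,0.18],[0,0,0.18],[0,0,0.18],[0,0,0.18],[0,0,0.18],[0,0,0.18],[0,0,0.18]],"fingers":[1,1,1,1,1,1,1,1,1,1,1,1]}'
python3 -m creep '{"slide":[[0,0,0],[0,0,0],[0,0,0],[0,0,0],[0,0,0],[0,0,0],[0,0,0],[0,0,0],[0,0,0],[0,0,0],[0,0,0],[0,0,0]],"dr":[[0,0,0.184],[0,0,0.184],[0,0,0.184],[0,0,0.184],[0,0,0.184],[0,0,0.184],[0,0,0.184],[0,0,0.184],[0,0,0.184],[0,0,0.184],[0,0,0],[0,0,0]],"fingers":[1,1,1,1,1,1,1,1,1,1,1,1]}';python3 -m creep '{"slide":[[0,0,0],[0,0,0],[0,0,0],[0,0,0]],"dr":[[0,0,0],[0,0,0],[0,0,0],[0,0,0]],"fingers":[1,1,1,1]}' >/dev/null; python3 -c "
from h import *
eff()"
```

```text
clock: 21.2
position: [0.6107, 0.015, 0.16]
ee_rot: [0.99, 0.144, 0.0, 0.0]
contact_force: [-0.1, 0.1, -2.1]
finger_gap: 0.038
gripper_force: 29.9
eff [ 3.00000e-04 -4.00079e+01  1.80837e+01  4.05840e+00  3.85000e-02
 -7.90000e-03] q1 deg 16.6 toolx heading 16.6 q6 1.57 tilt [ 0. -0.]
clock: 22.4
position: [0.6107, 0.015, 0.16]
ee_rot: [0.761, -0.649, -0.0, 0.0]
contact_force: [0.2, 0.7, -1.1]
finger_gap: 0.038
gripper_force: 29.9
clock: 23.6
position: [0.6107, 0.015, 0.16]
ee_rot: [-0.146, 0.989, -0.0, -0.0]
contact_force: [0.1, 0.4, -2.4]
finger_gap: 0.0376
gripper_force: 29.9
eff [ 1.30000e-03 -3.99280e+01  1.80048e+01  4.12140e+00 -3.97000e-02
  3.20000e-03] q1 deg 16.6 toolx heading -163.3 q6 -1.57 tilt [0. 0.]
```

```bash
python3 -m creep '{"slide":[[0,0,0],[0,0,0],[-0.155,0,0],[0,0,0.2],[0,0,0.2],[0,0,0.1],[0,0,0.05],[0,0,0.03],[0,0,0],[0,0,0],[0,0,0]],"dr":[[0,0,0.185],[0,0,0.185],[0,0,0],[0,0,0],[0,0,0],[0,0,0],[0,0,0],[0,0,0],[0,0,0],[0,0,0],[0,0,0]],"fingers":[1,1,1,1,1,1,1,1,1,1,1]}'; python3 -c "
from h import *
plan(.634,.015,.0692,90); eff()"
```

```text
clock: 25.1
position: [0.6346, 0.0151, 0.0742]
ee_rot: [-0.0, 1.0, 0.0, 0.001]
contact_force: [0.7, 0.4, -1.6]
finger_gap: 0.0376
gripper_force: 29.9
pos [0.6346 0.0151 0.0742] yaw 90.0 j6 -1.85 gap 0.0376 clk 25.1
 slide/0.15: [ 0.004 -0.001  0.033] tilt err dr/45: [ 0.001  0.003 -0.   ] turn z (deg, dr/45): 0.0 0.0 ; world dxyz [-0.0006 -0.0001 -0.005 ]
 slide after turn: [ 0.004 -0.001  0.033]
eff [-1.80000e-03 -4.38397e+01  1.60736e+01  3.67530e+00 -4.59000e-02
  7.00000e-04] q1 deg 15.9 toolx heading -180.0 q6 -1.85 tilt [0.0021 0.0004]
```

```bash
python3 -m creep '{"slide":[[0,0,0.01],[0,0,0.008],[0,0,0],[0,0,0]],"dr":[[0,0,0],[0,0,0],[0,0,0],[0,0,0]],"fingers":[1,1,1,1]}' | grep -E "pos|cont"; python3 -c "
from h import *
eff()"; python3 -m creep '{"slide":[[0,0,0.006],[0,0,0],[0,0,0]],"dr":[[0,0,0],[0,0,0],[0,0,0]],"fingers":[1,1,1]}'| grep -E "pos|cont"; python3 -c "
from h import *
eff()"; python3 -m creep '{"slide":[[0,0,0.006],[0,0,0],[0,0,0]],"dr":[[0,0,0],[0,0,0],[0,0,0]],"fingers":[1,1,1]}'| grep -E "pos|cont"; python3 -c "
from h import *
eff(); crop('scene','s2',250,410,140,260,5)"
```

```text
position: [0.6339, 0.015, 0.0703]
contact_force: [0.3, -0.0, -2.3]
eff [-1.00000e-03 -4.41603e+01  1.59978e+01  3.65350e+00 -5.10000e-02
  3.00000e-04] q1 deg 16.0 toolx heading 180.0 q6 -1.85 tilt [-0.0001 -0.    ]
position: [0.634, 0.015, 0.0694]
contact_force: [1.1, 0.2, -2.8]
eff [-4.00000e-04 -4.41701e+01  1.59805e+01  3.65060e+00 -4.98000e-02
  4.00000e-04] q1 deg 15.9 toolx heading 180.0 q6 -1.85 tilt [-0.0001 -0.    ]
position: [0.6342, 0.015, 0.0691]
contact_force: [-1.3, 1.7, 3.3]
eff [-3.38000e-02 -4.17158e+01  1.52200e+01  3.35770e+00  2.67400e-01
 -1.12000e-02] q1 deg 15.9 toolx heading -180.0 q6 -1.85 tilt [ 0.0007 -0.    ]
```

View pics/s2.png

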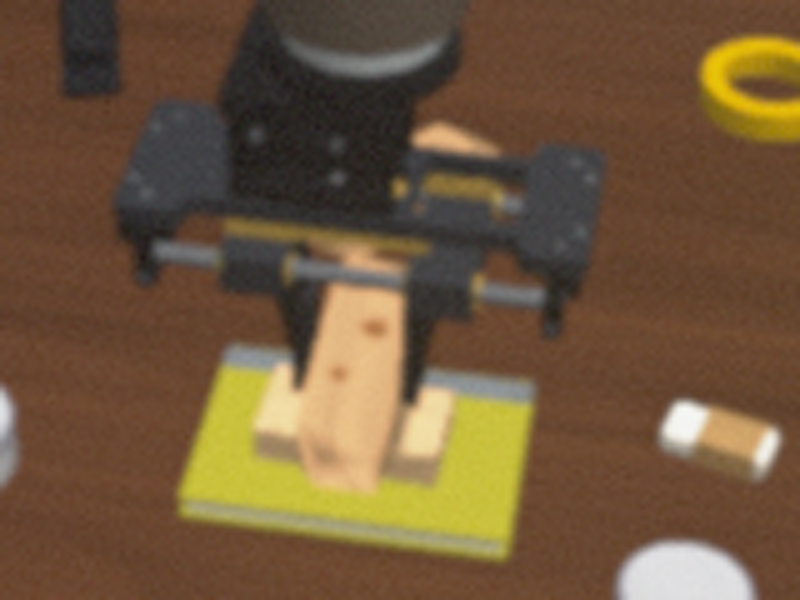

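The long piece is held over the upstand and just touching it. I'll loosen slightly and see whether it stays level.

```bash
python3 -m creep '{"slide":[[0,0,-0.01],[0,0,0],[0,0,0],[0,0,0],[0,0,0],[0,0,0],[0,0,0],[0,0,0]],"dr":[[0,0,0],[0,0,0],[0,0,0],[0,0,0],[0,0,0],[0,0,0],[0,0,0],[0,0,0]],"fingers":[0.03,0.03,0.03,0.03,0.03,0.03,0.03,0.03]}'; python3 -c "
from h import *
eff(); crop('scene','s3',250,410,140,260,5)"
```

```text
clock: 26.95
position: [0.634, 0.015, 0.07]
ee_rot: [0.0, 1.0, -0.0, 0.0]
contact_force: [0.2, 0.1, 0.1]
finger_gap: 0.0426
gripper_force: 0.0
eff [ 3.00000e-04 -4.30792e+01  1.54229e+01  3.44150e+00 -8.41000e-02
 -0.00000e+00] q1 deg 15.9 toolx heading 180.0 q6 -1.85 tilt [ 0. -0.]
```

View pics/s3.png

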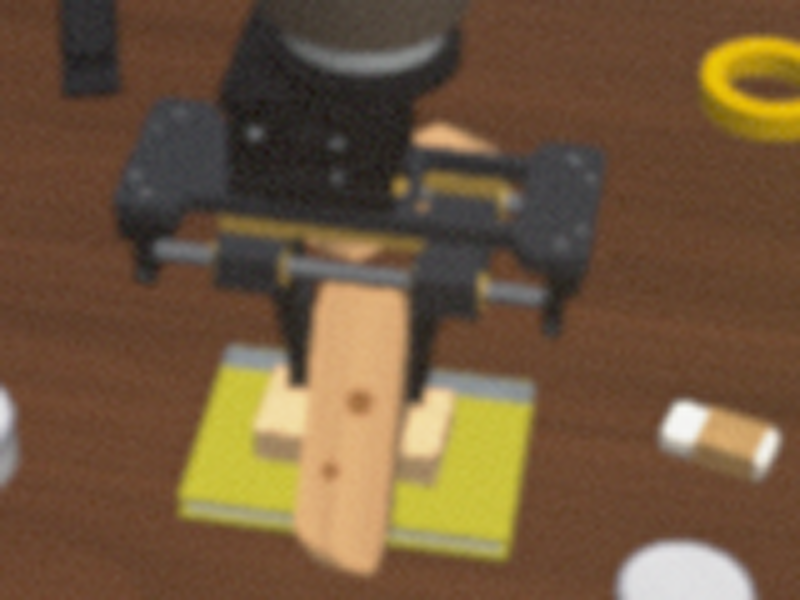

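It tipped toward +x, so the heavy end is the other one. The empty-hand baseline of j5 is −0.084, which explains the wrong sign. I'll re-grip, lift it clear and look.

```bash
python3 -m creep '{"slide":[[0,0,0],[0,0,0],[0,0,0],[0,0,0],[0,0,0],[0,0,-0.1],[0,0,-0.2],[0,0,-0.2],[0,0,-0.1],[0,0,0],[0,0,0]],"dr":[[0,0,0],[0,0,0],[0,0,0],[0,0,0],[0,0,0],[0,0,0],[0,0,0],[0,0,0],[0,0,0],[0,0,0],[0,0,0]],"fingers":[1,1,1,1,1,1,1,1,1,1,1]}' 30; python3 -c "
from h import *
eff(); a=crop('scene','s4',230,430,120,260,4)
b=imaging.get_image('top')[150:290,250:410,::-1]
a=cv2.imread('pics/s4.png'); b=cv2.resize(b,None,fx=3,fy=3); a=a[:420,:320*1] if 0 else cv2.resize(a,(500,350))
c=np.zeros((770,500,3),np.uint8); c[:350]=a; c[350:770,:480]=b; cv2.imwrite('pics/s4.png',cv2.resize(c,(388,598)))"
```

```text
clock: 28.1
position: [0.6331, 0.015, 0.159]
ee_rot: [0.0, 1.0, 0.0, -0.001]
contact_force: [-0.4, -0.1, -1.9]
finger_gap: 0.0381
gripper_force: 29.8
eff [ 1.36000e-02 -4.34234e+01  1.90453e+01  4.36050e+00  9.00000e-04
  7.00000e-04] q1 deg 16.0 toolx heading 180.0 q6 -1.85 tilt [-0.0018  0.0004]
```

View pics/s4.png

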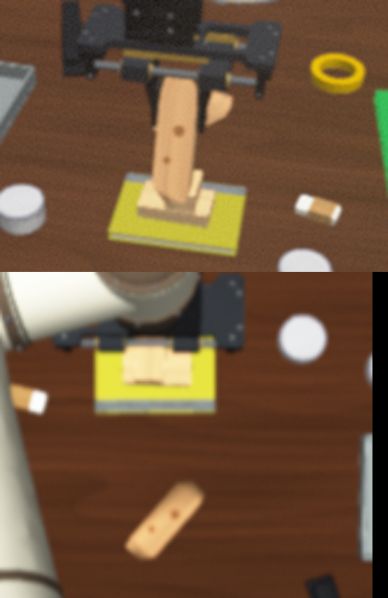

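```bash
python3 -m creep '{"slide":[[0.142,-0.128,0],[0.142,-0.128,0],[0.142,-0.128,0],[0.142,-0.128,0],[0.142,-0.128,0],[0.142,-0.128,0],[0,0,0.2],[0,0,0.2],[0,0,0.1],[0,0,0],[0,0,0],[0,0,0]],"dr":[[0,0,0],[0,0,0],[0,0,0],[0,0,0],[0,0,0],[0,0,0],[0,0,0],[0,0,0],[0,0,0],[0,0,0],[0,0,0],[0,0,0]],"fingers":[1,1,1,1,1,1,1,1,1,1,1,1]}' 30; python3 -m creep '{"slide":[[0,0,0],[0,0,0.03],[0,0,0.03],[0,0,0.03],[0,0,0.03],[0,0,0.03],[0,0,0.03],[0,0,0.03],[0,0,0]],"dr":[[0,0,0],[0,0,0],[0,0,0],[0,0,0],[0,0,0],[0,0,0],[0,0,0],[0,0,0],[0,0,0]],"fingers":[1,1,1,1,1,1,1,1,1]}' 5; python3 -c "
from h import *
eff()"
```

```text
clock: 29.4
position: [0.507, -0.1001, 0.0858]
ee_rot: [-0.0, 1.0, -0.0, 0.001]
contact_force: [-0.3, -0.5, -2.1]
finger_gap: 0.0379
gripper_force: 29.8
clock: 30.3
position: [0.5056, -0.1002, 0.0535]
ee_rot: [-0.0, 1.0, -0.0, -0.001]
contact_force: [-2.2, 0.2, 3.1]
finger_gap: 0.0378
gripper_force: 5.0
eff [-1.60800e-01 -3.24857e+01  1.34712e+01  3.05980e+00  5.94200e-01
 -3.08000e-02] q1 deg 6.8 toolx heading -180.0 q6 -1.69 tilt [-0.0012 -0.0002]
```

```bash
python3 -m creep '{"slide":[[0,0,0],[0,0,0.02],[0,0,0.02],[0,0,0.02],[0,0,0.02],[0,0,0.02],[0,0,0.02],[0,0,0.02],[0,0,0]],"dr":[[0,0,0],[0,0,0],[0,0,0],[0,0,0],[0,0,0],[0,0,0],[0,0,0],[0,0,0],[0,0,0]],"fingers":[1,1,1,1,1,1,1,1,1]}' 3;  python3 -m creep '{"slide":[[0,0,0.02],[0,0,0.02],[0,0,0.02],[0,0,0.02],[0,0,0.02],[0,0,0.02],[0,0,0.01],[0,0,0]],"dr":[[0,0,0],[0,0,0],[0,0,0],[0,0,0],[0,0,0],[0,0,0],[0,0,0],[0,0,0]],"fingers":[1,1,1,1,1,1,1,1]}' 3
```

```text
clock: 31.2
position: [0.5059, -0.1002, 0.0318]
ee_rot: [0.0, 1.0, 0.0, -0.0]
contact_force: [-1.0, 0.0, -0.3]
finger_gap: 0.0376
gripper_force: 3.0
clock: 32.0
position: [0.5064, -0.1002, 0.0127]
ee_rot: [0.0, 1.0, 0.0, 0.0]
contact_force: [-0.3, -0.2, -2.4]
finger_gap: 0.0375
gripper_force: 3.0
```

```bash
python3 -m creep '{"slide":[[0,0,0],[0,0,0],[0,0,0],[0,0,0],[0,0,-0.1],[0,0,-0.25],[0,0,-0.3],[0,0,-0.3],[0,0,-0.03],[0,0,0],[0,0,0],[0,0,0]],"dr":[[0,0,0],[0,0,0],[0,0,0],[0,0,0],[0,0,0],[0,0,0],[0,0,0],[0,0,0],[0,0,0],[0,0,0],[0,0,0],[0,0,0]],"fingers":[-0.6,-0.6,-0.6,-0.6,-0.6,-0.6,-0.6,-0.6,-0.6,-0.6,-0.6,-0.6]}'; python3 -c "
from h import *
eff(); crop('scene','s5',180,440,120,300,3)"
```

```text
clock: 33.2
position: [0.505, -0.1003, 0.1582]
ee_rot: [0.0, 1.0, -0.0, -0.002]
contact_force: [-0.0, 0.4, -0.5]
finger_gap: 0.07
gripper_force: 0.0
eff [ 2.30000e-03 -3.08666e+01  1.65959e+01  3.69970e+00 -8.32000e-02
 -2.00000e-04] q1 deg 6.8 toolx heading 180.0 q6 -1.69 tilt [-0.0037 -0.0001]
```

View pics/s5.png

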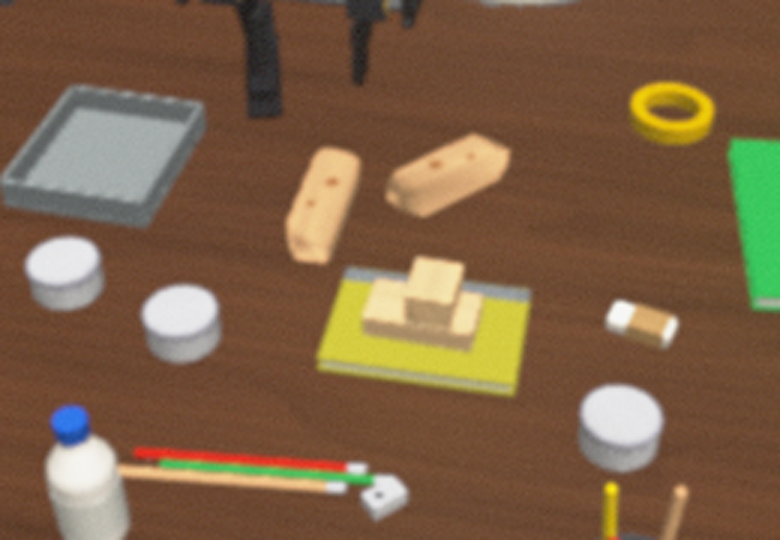

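The long piece lies flat on the desk at crop (325,205). The block still stands squarely on the cover, with its upstand top at about (436,272).

```bash
python3 - <<'E'
from h import *
f=lambda u,v,z: w((180+(u+.5)/3-.5,120+(v+.5)/3-.5),z,"scene").round(4)
print("piece far end top",f(340,150,.028),"near end top",f(310,240,.028),"near end bottom mid", f(309,262,0))
print("upst corners",[f(*p,.06) for p in((416,258),(465,263),(407,303),(459,308))],"nb corners",[f(*p,.012) for p in((347,268),(530,290),(513,388),(318,364))])
plan(.505,-.1,.01,90)
E
```

```text
piece far end top [ 0.4293 -0.0991] near end top [ 0.5523 -0.0946] near end bottom mid [ 0.5479 -0.098 ]
upst corners [array([ 0.5932, -0.    ]), array([0.5916, 0.0372]), array([0.6433, 0.003 ]), array([0.6412, 0.041 ])] nb corners [array([ 0.5621, -0.0622]), array([0.5594, 0.0854]), array([0.6668, 0.0865]), array([ 0.671 , -0.0589])]
pos [ 0.5052 -0.1003  0.1583] yaw 90.0 j6 -1.69 gap 0.0699 clk 33.25
 slide/0.15: [-0.002  0.002  0.989] tilt err dr/45: [-0.    -0.005  0.   ] turn z (deg, dr/45): -0.0 -0.0 ; world dxyz [-0.0002  0.0003 -0.1483]
 slide after turn: [-0.002  0.002  0.989]
```

```bash
python3 -c "
from h import *
eff()"; python3 -m creep '{"slide":[[-0.01,0,0.3],[0,0,0.3],[0,0,0.25],[0,0,0.08],[0,0,0.04],[0,0,0.02],[0,0,0],[0,0,0],[0,0,0]],"dr":[[0,0,0],[0,0,0],[0,0,0],[0,0,0],[0,0,0],[0,0,0],[0,0,0],[0,0,0],[0,0,0]],"fingers":[-0.6,-0.6,-0.6,-0.6,-0.6,-0.6,-0.6,-0.6,-0.6]}'; python3 -m creep '{"slide":[[0,0,0],[0,0,0],[0,0,0],[0,0,0],[0,0,0],[0,0,0],[0,0,0],[0,0,0]],"dr":[[0,0,0],[0,0,0],[0,0,0],[0,0,0],[0,0,0],[0,0,0],[0,0,0],[0,0,0]],"fingers":[1,1,1,1,1,1,1,1]}' 30; python3 -m creep '{"slide":[[0,0,-0.05],[0,0,-0.1],[0,0,-0.2],[0,0,-0.25],[0,0,-0.25],[0,0,-0.14],[0,0,0],[0,0,0],[0,0,0],[0,0,0]],"dr":[[0,0,0],[0,0,0],[0,0,0],[0,0,0],[0,0,0],[0,0,0],[0,0,0],[0,0,0],[0,0,0],[0,0,0]],"fingers":[1,1,1,1,1,1,1,1,1,1]}'; python3 -c "
from h import *
eff();im=crop('top','t6',285,385,160,235,6);plan(.634,.015,.16,90)"
```

```text
eff [-2.90000e-03 -3.06739e+01  1.64944e+01  3.68330e+00 -8.70000e-02
 -3.00000e-04] q1 deg 6.8 toolx heading 180.0 q6 -1.69 tilt [-0.0036 -0.0002]
clock: 34.15
position: [0.5085, -0.1001, 0.0127]
ee_rot: [0.0, 1.0, 0.0, 0.001]
contact_force: [0.2, -0.8, -0.4]
finger_gap: 0.0697
gripper_force: 0.0
clock: 34.95
position: [0.5076, -0.1002, 0.0115]
ee_rot: [0.0, 1.0, -0.0, -0.0]
contact_force: [-0.4, 0.3, -0.0]
finger_gap: 0.0377
gripper_force: 30.0
clock: 35.95
position: [0.5066, -0.1002, 0.1583]
ee_rot: [0.0, 1.0, -0.0, -0.002]
contact_force: [0.3, -0.1, -1.8]
finger_gap: 0.0379
gripper_force: 30.0
eff [-5.00000e-03 -3.16126e+01  1.70863e+01  3.90680e+00 -8.70000e-02
 -3.00000e-04] q1 deg 6.8 toolx heading 180.0 q6 -1.69 tilt [-0.0036 -0.0001]
pos [ 0.5069 -0.1003  0.1586] yaw 90.0 j6 -1.69 gap 0.0378 clk 36.0
 slide/0.15: [-0.847  0.769 -0.012] tilt err dr/45: [-0.    -0.004  0.   ] turn z (deg, dr/45): -0.0 -0.0 ; world dxyz [0.1271 0.1153 0.0014]
 slide after turn: [-0.848  0.768 -0.012]
```

View pics/t6.png

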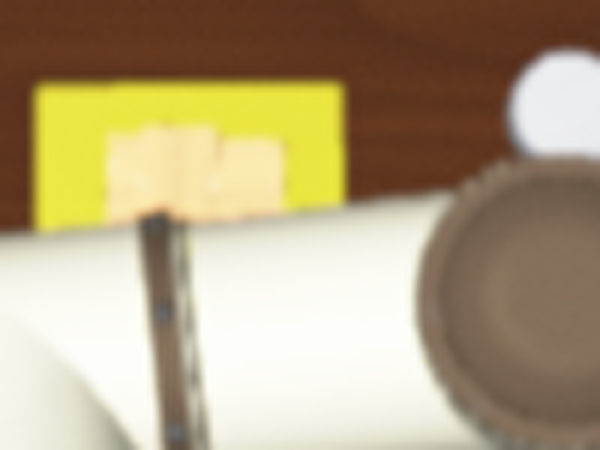

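j5 reads the same as the empty hand, so I'm gripping at the balance point. The crop shows the upstand top at u 142–216 with its far edge at v 127, and the notebook at u 34–345 with its top edge at v 82.

```bash
python3 - <<'E'
from h import *
f=lambda u,v,z: w((285+(u+.5)/6-.5,160+(v+.5)/6-.5),z).round(4)
print("nb L/R",f(34,150,.012),f(345,150,.012),"far",f(190,82,.012),"upst L/R far",f(142,160,.06),f(216,160,.06),f(179,127,.06),"foot L R far",f(106,160,.032),f(285,170,.032),f(255,138,.032))
E
```

```text
nb L/R [0.6309 0.0914] [ 0.6318 -0.06  ] far [0.665  0.0157] upst L/R far [0.6187 0.0369] [0.6189 0.0024] [0.6344 0.0198] foot L R far [0.623  0.0552] [ 0.6187 -0.0305] [ 0.6341 -0.0161]
```

```bash
python3 -m creep '{"slide":[[-0.117,0.133,0],[-0.117,0.133,0],[-0.118,0.133,0],[-0.117,0.134,0],[-0.118,0.134,0],[-0.117,0.133,0],[0,0,0.2],[0,0,0.2],[0,0,0.1],[0,0,0.04],[0,0,0],[0,0,0]],"dr":[[0,0,0],[0,0,0],[0,0,0],[0,0,0],[0,0,0],[0,0,0],[0,0,0],[0,0,0],[0,0,0],[0,0,0],[0,0,0],[0,0,0]],"fingers":[1,1,1,1,1,1,1,1,1,1,1,1]}' 30; python3 -m creep '{"slide":[[0,0,0],[0,0,0.01],[0,0,0.01],[0,0,0.005],[0,0,0],[0,0,0]],"dr":[[0,0,0],[0,0,0],[0,0,0],[0,0,0],[0,0,0],[0,0,0]],"fingers":[1,1,1,1,1,1]}'; python3 -c "
from h import *
plan(.6125,.0197,.0715,90)
eff()"
```

```text
clock: 37.2
position: [0.614, 0.0198, 0.0797]
ee_rot: [-0.0, 1.0, -0.0, 0.001]
contact_force: [0.5, 0.1, -1.3]
finger_gap: 0.0374
gripper_force: 30.0
clock: 37.8
position: [0.6133, 0.0198, 0.0753]
ee_rot: [0.0, 1.0, -0.0, 0.0]
contact_force: [-0.5, 0.1, -1.1]
finger_gap: 0.0381
gripper_force: 30.0
pos [0.6133 0.0198 0.0753] yaw 90.0 j6 -1.87 gap 0.0381 clk 37.8
 slide/0.15: [ 0.005 -0.     0.025] tilt err dr/45: [-0.  0.  0.] turn z (deg, dr/45): -0.0 -0.0 ; world dxyz [-0.0008 -0.0001 -0.0038]
 slide after turn: [ 0.005 -0.     0.025]
eff [-4.00000e-03 -4.22464e+01  1.57629e+01  3.60080e+00 -8.32000e-02
 -1.00000e-04] q1 deg 16.9 toolx heading 180.0 q6 -1.87 tilt [ 0.0001 -0.    ]
```

Lower by the small remainder until it touches, reading force at each step.

```bash
python3 -m creep '{"slide":[[0,0,0.008],[0,0,0.008],[0,0,0.005],[0,0,0],[0,0,0]],"dr":[[0,0,0],[0,0,0],[0,0,0],[0,0,0],[0,0,0]],"fingers":[1,1,1,1,1]}'|grep -E "pos|cont"; python3 -c "
from h import *
eff()";  python3 -m creep '{"slide":[[0,0,0.004],[0,0,0],[0,0,0]],"dr":[[0,0,0],[0,0,0],[0,0,0]],"fingers":[1,1,1]}'|grep -E "pos|cont"; python3 -c "
from h import *
eff()"; python3 -m creep '{"slide":[[0,0,0],[0,0,0],[0,0,0],[0,0,0],[0,0,0],[0,0,0],[0,0,0],[0,0,0]],"dr":[[0,0,0],[0,0,0],[0,0,0],[0,0,0],[0,0,0],[0,0,0],[0,0,0],[0,0,0]],"fingers":[0.03,0.03,0.03,0.03,0.03,0.03,0.03,0.03]}'; python3 -c "
from h import *
eff(); crop('scene','s7',250,410,140,260,5)"
```

```text
position: [0.6133, 0.0198, 0.072]
contact_force: [-0.3, -0.1, -2.6]
eff [-1.70000e-03 -4.22917e+01  1.56620e+01  3.57820e+00 -8.34000e-02
 -1.00000e-04] q1 deg 16.9 toolx heading 180.0 q6 -1.87 tilt [-0.0001 -0.0001]
position: [0.6133, 0.0198, 0.0715]
contact_force: [0.6, 0.1, -2.6]
eff [-9.40000e-03 -4.23025e+01  1.56233e+01  3.56910e+00 -9.79000e-02
  5.00000e-04] q1 deg 16.9 toolx heading 180.0 q6 -1.87 tilt [0.0001 0.0001]
clock: 39.4
position: [0.6133, 0.0198, 0.0715]
ee_rot: [0.0, 1.0, -0.0, -0.0]
contact_force: [0.7, 0.0, 0.4]
finger_gap: 0.0423
gripper_force: 0.0
eff [-4.00000e-04 -4.13563e+01  1.51353e+01  3.37660e+00 -8.44000e-02
  0.00000e+00] q1 deg 16.9 toolx heading 180.0 q6 -1.87 tilt [-0. -0.]
```

View pics/s7.png

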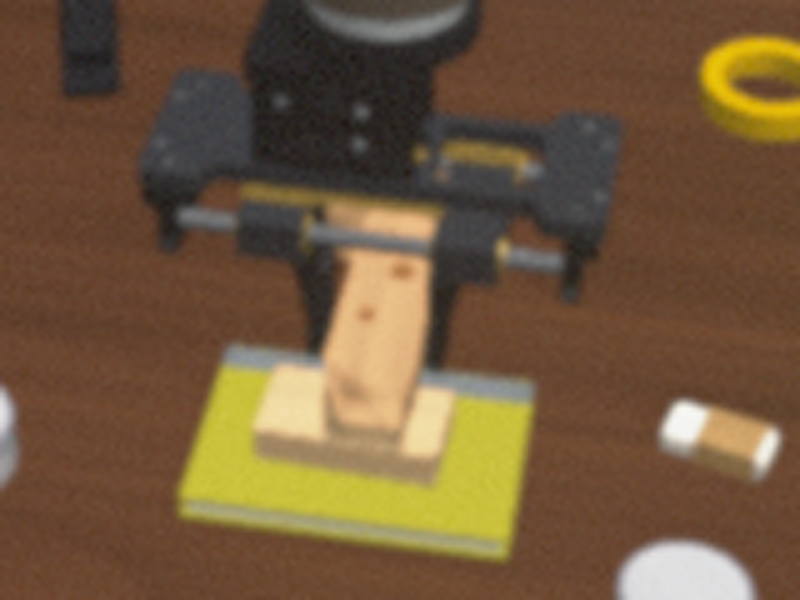

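The long piece rests level on the upstand alone. I'll retreat and go to the second piece, taking an empty-hand baseline first.

```bash
python3 -m creep '{"slide":[[0,0,0],[0,0,0],[0,0,0],[0,0,-0.05],[0,0,-0.15],[0,0,-0.25],[0,0,-0.14],[0,0,0]],"dr":[[0,0,0],[0,0,0],[0,0,0],[0,0,0],[0,0,0],[0,0,0],[0,0,0],[0,0,0]],"fingers":[-0.3,-0.3,-0.3,-0.3,-0.3,-0.3,-0.3,-0.3]}'; python3 -m creep '{"slide":[[0.211,-0.02,0],[0.211,-0.02,0],[0.211,-0.02,0],[0.211,-0.02,0],[0.211,-0.02,0],[0.211,-0.02,0],[0,0,0],[0,0,0],[0,0,0],[0,0,0],[0,0,0]],"dr":[[0,0,0],[0,0,0],[0,0,0],[0,0,0],[0,0,0],[0,0,0],[0,0,0],[0,0,0],[0,0,0],[0,0,0],[0,0,0]],"fingers":[-0.6,-0.6,-0.6,-0.6,-0.6,-0.6,-0.6,-0.6,-0.6,-0.6,-0.6]}'; python3 -c "
from h import *
eff()";  python3 -m creep '{"slide":[[0,0,0],[0,0,0],[0,0,0],[0,0,0],[0,0,0],[0,0,0],[0,0,0],[0,0,0],[0,0,0]],"dr":[[0,0,0.184],[0,0,0.184],[0,0,0.185],[0,0,0.185],[0,0,0.184],[0,0,0],[0,0,0],[0,0,0],[0,0,0]],"fingers":[-0.6,-0.6,-0.6,-0.6,-0.6,-0.6,-0.6,-0.6,-0.6]}'; python3 -c "
from h import *
eff();plan(.423,.0015,.009,48.5);crop('top','t8',280,360,170,270,5)"
```

```text
clock: 40.25
position: [0.6157, 0.0202, 0.1649]
ee_rot: [-0.0, 1.0, 0.001, 0.004]
contact_force: [0.5, -0.3, 0.3]
finger_gap: 0.0564
gripper_force: 0.0
clock: 41.35
position: [0.4239, 0.0019, 0.1597]
ee_rot: [0.0, 1.0, -0.0, -0.0]
contact_force: [0.3, -0.3, -0.4]
finger_gap: 0.0696
gripper_force: 0.0
eff [ 1.11000e-02 -2.15863e+01  1.59444e+01  3.55070e+00 -8.58000e-02
  3.00000e-04] q1 deg 22.4 toolx heading 180.0 q6 -1.96 tilt [-0.0005 -0.0002]
clock: 42.25
position: [0.4234, 0.0018, 0.16]
ee_rot: [0.354, 0.935, -0.0, -0.0]
contact_force: [-0.2, 1.2, -0.4]
finger_gap: 0.0696
gripper_force: 0.0
eff [-3.60000e-03 -2.13685e+01  1.59540e+01  3.50160e+00 -6.69000e-02
  8.90000e-03] q1 deg 22.4 toolx heading 138.6 q6 -2.69 tilt [-0.0001 -0.0001]
pos [0.4234 0.0018 0.16  ] yaw 48.6 j6 -2.69 gap 0.0696 clk 42.25
 slide/0.15: [ 1.000e-03 -3.000e-03  1.006e+00] tilt err dr/45: [-0. -0.  0.] turn z (deg, dr/45): 0.1 0.002 ; world dxyz [-0.0004 -0.0003 -0.151 ]
 slide after turn: [ 1.000e-03 -3.000e-03  1.006e+00]
```

View pics/t8.png

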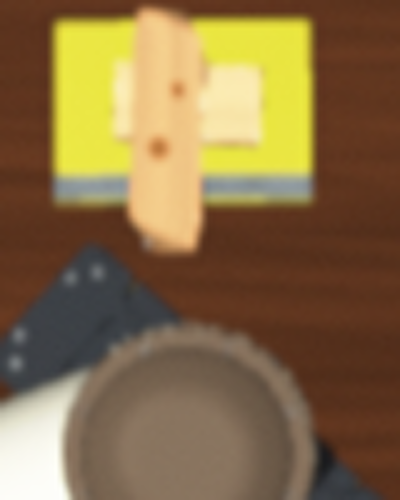

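The long piece lies level along x on the block and is steady at crop (167,130). I'll pick up the second piece.

```bash
python3 -m creep '{"slide":[[0,0,0.3],[0,0,0.3],[0,0,0.25],[0,0,0.1],[0,0,0.05],[0,0,0],[0,0,0]],"dr":[[0,0,0],[0,0,0],[0,0,0],[0,0,0],[0,0,0],[0,0,0],[0,0,0]],"fingers":[-0.6,-0.6,-0.6,-0.6,-0.6,-0.6,-0.6]}'; python3 -m creep '{"slide":[[0,0,0],[0,0,0],[0,0,0],[0,0,0],[0,0,0],[0,0,0],[0,0,0],[0,0,0]],"dr":[[0,0,0],[0,0,0],[0,0,0],[0,0,0],[0,0,0],[0,0,0],[0,0,0],[0,0,0]],"fingers":[1,1,1,1,1,1,1,1]}' 30; python3 -m creep '{"slide":[[0,0,-0.05],[0,0,-0.1],[0,0,-0.2],[0,0,-0.25],[0,0,-0.25],[0,0,-0.15],[0,0,0],[0,0,0],[0,0,0],[0,0,0],[0,0,0],[0,0,0]],"dr":[[0,0,0],[0,0,0],[0,0,0],[0,0,0],[0,0,0],[0,0,0],[0,0,0],[0,0,0],[0,0,0],[0,0,0],[0,0,0],[0,0,0]],"fingers":[1,1,1,1,1,1,1,1,1,1,1,1]}'; python3 -c "
from h import *
eff()";  python3 -m creep '{"slide":[[0,0,0],[0,0,0],[0,0,0],[0,0,0],[0,0,0],[0,0,0],[0,0,0],[0,0,0],[0,0,0]],"dr":[[0,0,-0.184],[0,0,-0.184],[0,0,-0.185],[0,0,-0.185],[0,0,-0.184],[0,0,0],[0,0,0],[0,0,0],[0,0,0]],"fingers":[1,1,1,1,1,1,1,1,1]}'; python3 -c "
from h import *
eff()"
```

```text
clock: 43.0
position: [0.4242, 0.0021, 0.0108]
ee_rot: [0.354, 0.935, 0.001, 0.001]
contact_force: [0.8, -0.1, -0.6]
finger_gap: 0.0698
gripper_force: 0.0
clock: 43.8
position: [0.4229, 0.0016, 0.0101]
ee_rot: [0.354, 0.935, -0.0, -0.0]
contact_force: [-2.8, -1.1, 5.4]
finger_gap: 0.036
gripper_force: 30.0
clock: 45.0
position: [0.4231, 0.0017, 0.1594]
ee_rot: [0.354, 0.935, -0.001, -0.001]
contact_force: [0.2, 0.3, -1.3]
finger_gap: 0.0361
gripper_force: 30.0
eff [-2.70000e-03 -2.20722e+01  1.64460e+01  3.72930e+00 -5.24000e-02
 -2.00000e-04] q1 deg 22.4 toolx heading 138.5 q6 -2.69 tilt [-0.0014 -0.0006]
clock: 45.9
position: [0.4233, 0.0018, 0.1599]
ee_rot: [0.001, 1.0, -0.0, -0.0]
contact_force: [0.8, -1.0, -2.1]
finger_gap: 0.0357
gripper_force: 30.0
eff [-7.00000e-04 -2.20486e+01  1.65150e+01  3.76700e+00 -4.23000e-02
 -9.10000e-03] q1 deg 22.4 toolx heading 179.9 q6 -1.96 tilt [-0.0001 -0.0001]
```

```bash
python3 -m creep '{"slide":[[0,0,0.25],[0,0,0.3],[0,0,0.25],[0,0,0.1],[0,0,0.05],[0,0,0.03],[0,0,0.01],[0,0,0],[0,0,0]],"dr":[[0,0,0],[0,0,0],[0,0,0],[0,0,0],[0,0,0],[0,0,0],[0,0,0],[0,0,0],[0,0,0]],"fingers":[1,1,1,1,1,1,1,1,1]}'; python3 -m creep '{"slide":[[0,0,0],[0,0,0],[0,0,0],[-0.06,0,0],[-0.06,0,0],[-0.06,0,0],[0,0,0],[0,0,0],[0,0,0]],"dr":[[0,0,0],[0,0,0],[0,0,0],[0,0,0],[0,0,0],[0,0,0],[0,0,0],[0,0,0],[0,0,0]],"fingers":[-0.2,-0.2,-0.2,-0.2,-0.2,-0.2,-0.2,-0.2,-0.2]}'; python3 -m creep '{"slide":[[0,0,0],[0,0,0],[0,0,0],[0,0,0],[0,0,0],[0,0,0],[0,0,0]],"dr":[[0,0,0],[0,0,0],[0,0,0],[0,0,0],[0,0,0],[0,0,0],[0,0,0]],"fingers":[1,1,1,1,1,1,1]}' 30; python3 -m creep '{"slide":[[0,0,-0.05],[0,0,-0.1],[0,0,-0.2],[0,0,-0.25],[0,0,-0.25],[0,0,-0.15],[0,0,0],[0,0,0],[0,0,0],[0,0,0],[0,0,0],[0,0,0]],"dr":[[0,0,0],[0,0,0],[0,0,0],[0,0,0],[0,0,0],[0,0,0],[0,0,0],[0,0,0],[0,0,0],[0,0,0],[0,0,0],[0,0,0]],"fingers":[1,1,1,1,1,1,1,1,1,1,1,1]}'; python3 -c "
from h import *
eff();plan(.6125,.0195,.16,90)"
```

```text
clock: 46.8
position: [0.4241, 0.0021, 0.0123]
ee_rot: [0.0, 1.0, 0.0, 0.001]
contact_force: [-0.6, 0.1, -1.3]
finger_gap: 0.0359
gripper_force: 30.0
clock: 47.7
position: [0.4499, 0.0016, 0.0113]
ee_rot: [0.0, 1.0, -0.0, -0.0]
contact_force: [0.7, -0.4, -0.3]
finger_gap: 0.0521
gripper_force: 0.0
clock: 48.4
position: [0.4502, 0.0018, 0.0115]
ee_rot: [0.0, 1.0, -0.0, -0.0]
contact_force: [-0.8, 0.1, 1.4]
finger_gap: 0.0353
gripper_force: 30.0
clock: 49.6
position: [0.4501, 0.0017, 0.1608]
ee_rot: [0.0, 1.0, -0.0, -0.001]
contact_force: [0.0, -0.7, -1.2]
finger_gap: 0.0357
gripper_force: 30.0
eff [-5.70000e-03 -2.46952e+01  1.65837e+01  3.78340e+00 -8.83000e-02
 -2.00000e-04] q1 deg 21.0 toolx heading 180.0 q6 -1.94 tilt [-0.0015 -0.0005]
pos [0.4501 0.0017 0.1608] yaw 90.0 j6 -1.94 gap 0.0357 clk 49.6
 slide/0.15: [-1.083  0.119  0.004] tilt err dr/45: [-0.001 -0.002  0.   ] turn z (deg, dr/45): -0.0 -0.0 ; world dxyz [ 0.1624  0.0178 -0.0008]
 slide after turn: [-1.083  0.118  0.004]
```

```bash
python3 -m creep '{"slide":[[-0.1,0.02,0],[-0.2,0.02,0],[-0.22,0.02,0],[-0.22,0.02,0],[-0.22,0.02,0],[-0.12,0.02,0],[0,0,0.1],[0,0,0.15],[0,0,0.08],[0,0,0],[0,0,0],[0,0,0]],"dr":[[0,0,0],[0,0,0],[0,0,0],[0,0,0],[0,0,0],[0,0,0],[0,0,0],[0,0,0],[0,0,0],[0,0,0],[0,0,0],[0,0,0]],"fingers":[1,1,1,1,1,1,1,1,1,1,1,1]}'; python3 -c "
from h import *
eff();plan(.6125,.0197,.0993,90)"
```

```text
clock: 50.8
position: [0.6132, 0.0199, 0.1133]
ee_rot: [-0.0, 1.0, 0.0, 0.001]
contact_force: [-0.5, -0.6, -1.6]
finger_gap: 0.0357
gripper_force: 30.0
eff [-1.75000e-02 -4.05462e+01  1.65665e+01  3.79180e+00 -8.82000e-02
 -1.00000e-04] q1 deg 17.0 toolx heading -180.0 q6 -1.87 tilt [0.0024 0.0003]
pos [0.6132 0.0199 0.1133] yaw 90.0 j6 -1.87 gap 0.0357 clk 50.8
 slide/0.15: [ 0.005 -0.002  0.093] tilt err dr/45: [ 0.     0.003 -0.   ] turn z (deg, dr/45): 0.0 0.0 ; world dxyz [-0.0007 -0.0002 -0.014 ]
 slide after turn: [ 0.005 -0.002  0.093]
```

```bash
python3 -m creep '{"slide":[[0,0,0.03],[0,0,0.03],[0,0,0.012],[0,0,0.006],[0,0,0],[0,0,0]],"dr":[[0,0,0],[0,0,0],[0,0,0],[0,0,0],[0,0,0],[0,0,0]],"fingers":[1,1,1,1,1,1]}'|grep -E "pos|cont"; python3 -c "
from h import *
eff()";  python3 -m creep '{"slide":[[0,0,0.006],[0,0,0.003],[0,0,0],[0,0,0]],"dr":[[0,0,0],[0,0,0],[0,0,0],[0,0,0]],"fingers":[1,1,1,1]}'|grep -E "pos|cont"; python3 -c "
from h import *
eff()"; python3 -m creep '{"slide":[[0,0,0.003],[0,0,0.003],[0,0,0],[0,0,0]],"dr":[[0,0,0],[0,0,0],[0,0,0],[0,0,0]],"fingers":[1,1,1,1]}'|grep -E "pos|cont"; python3 -c "
from h import *
eff()"
```

```text
position: [0.6124, 0.0198, 0.1004]
contact_force: [-1.2, 0.5, -1.7]
eff [-2.80000e-03 -4.13630e+01  1.63976e+01  3.74300e+00 -8.40000e-02
 -2.00000e-04] q1 deg 17.0 toolx heading 180.0 q6 -1.87 tilt [ 0.0002 -0.    ]
position: [0.6127, 0.0198, 0.0996]
contact_force: [-0.3, -0.1, 2.4]
eff [-1.61500e-01 -3.90439e+01  1.54271e+01  3.40840e+00  1.41300e-01
  3.80000e-03] q1 deg 17.0 toolx heading -180.0 q6 -1.87 tilt [0.0011 0.    ]
position: [0.6128, 0.0198, 0.0996]
contact_force: [-1.7, 0.5, 7.6]
eff [-3.89300e-01 -3.65256e+01  1.47769e+01  3.20590e+00  5.97500e-01
  2.15000e-02] q1 deg 17.0 toolx heading -180.0 q6 -1.87 tilt [ 0.0015 -0.0001]
```

Contact is made, so I'll ease up slightly, release gently and check.

```bash
python3 -m creep '{"slide":[[0,0,-0.006],[0,0,-0.001],[0,0,0],[0,0,0],[0,0,0],[0,0,0],[0,0,0],[0,0,0],[0,0,0]],"dr":[[0,0,0],[0,0,0],[0,0,0],[0,0,0],[0,0,0],[0,0,0],[0,0,0],[0,0,0],[0,0,0]],"fingers":[1,1,1,0.08,0.08,0.08,0.08,0.08,0.08]}'; python3 -c "
from h import *
eff()"; python3 -m creep '{"slide":[[0,0,0],[0,0,0],[0,0,-0.03],[0,0,-0.1],[0,0,-0.2],[0,0,-0.2],[0,0,0]],"dr":[[0,0,0],[0,0,0],[0,0,0],[0,0,0],[0,0,0],[0,0,0],[0,0,0]],"fingers":[-0.2,-0.2,-0.2,-0.2,-0.2,-0.2,-0.2]}'; python3 -c "
from h import *
crop('scene','s9',250,410,140,260,5)
plan(.690,.1690,.16,0);plan(.690,.1690,.16,90)"
```

```text
clock: 53.1
position: [0.6123, 0.0197, 0.099]
ee_rot: [0.0, 1.0, -0.0, -0.0]
contact_force: [-0.4, -0.1, -0.6]
finger_gap: 0.0402
gripper_force: 0.0
eff [-2.50000e-03 -4.04820e+01  1.58517e+01  3.53580e+00 -8.48000e-02
 -0.00000e+00] q1 deg 17.0 toolx heading 180.0 q6 -1.87 tilt [-0.0002 -0.0001]
clock: 53.8
position: [0.6153, 0.0201, 0.1842]
ee_rot: [-0.0, 1.0, 0.001, 0.005]
contact_force: [-1.4, -0.5, 0.2]
finger_gap: 0.0521
gripper_force: 0.0
pos [0.6138 0.0201 0.1816] yaw 90.0 j6 -1.87 gap 0.0522 clk 53.85
 slide/0.15: [-0.507  0.992  0.148] tilt err dr/45: [ 0.002  0.007 -0.   ] turn z (deg, dr/45): -90.0 -2.0 ; world dxyz [ 0.0762  0.1489 -0.0216]
 slide after turn: [-0.992 -0.508  0.149]
pos [0.6138 0.0201 0.1816] yaw 90.0 j6 -1.87 gap 0.0522 clk 53.85
 slide/0.15: [-0.507  0.992  0.148] tilt err dr/45: [ 0.002  0.007 -0.   ] turn z (deg, dr/45): 0.0 0.0 ; world dxyz [ 0.0762  0.1489 -0.0216]
 slide after turn: [-0.507  0.992  0.148]
```

View pics/s9.png

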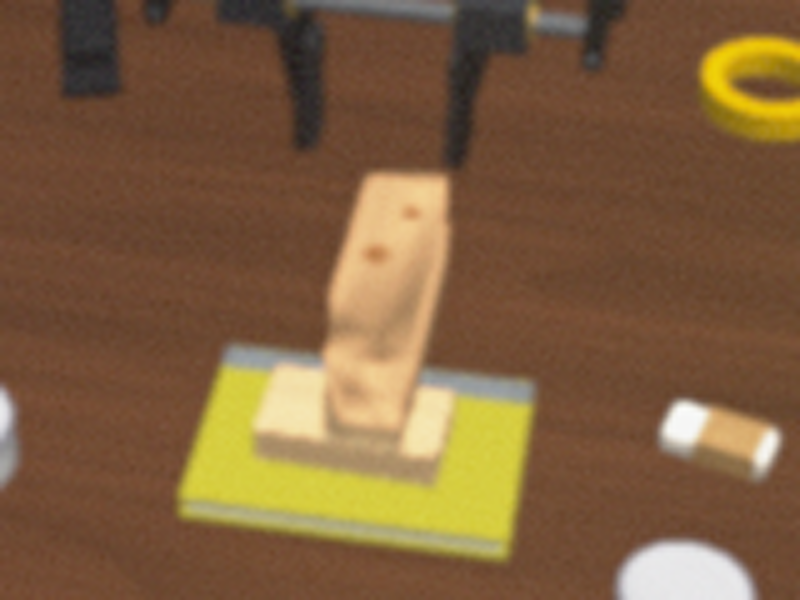

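The stack stands level and free at crop (390,310). Tins next; I'll re-detect them in case one has been knocked.

```bash
cat >> h.py <<'E'
def tins():
    im=imaging.get_image("top"); hsv=cv2.cvtColor(im,cv2.COLOR_RGB2HSV); m=((hsv[...,1]<50)&(hsv[...,2]>200)).astype(np.uint8)
    n,l,s,c=cv2.connectedComponentsWithStats(m)
    for i in range(1,n):
        if 120<s[i][4]<450 and max(s[i][2:4])<26 and 130<c[i][0]<480: print("tin",s[i][4],s[i][2:4],c[i].round(1),w(c[i],.028).round(4))
E
python3 -c "
from h import *
tins();plan(.691,.170,.1,90)
for p in((405,220),(452,275),(405,275),(452,220)): print(w(p,.028).round(3))"
```

```text
tin 254 [18 17] [379.6 178. ] [ 0.6492 -0.1674]
tin 259 [18 18] [418.2 190.8] [ 0.6125 -0.2773]
pos [0.6125 0.02   0.1796] yaw 90.0 j6 -1.87 gap 0.0522 clk 53.9
 slide/0.15: [-0.522  1.     0.533] tilt err dr/45: [ 0.001  0.002 -0.   ] turn z (deg, dr/45): -0.0 -0.0 ; world dxyz [ 0.0785  0.15   -0.0796]
 slide after turn: [-0.522  1.     0.533]
[ 0.528 -0.238]
[ 0.376 -0.365]
[ 0.375 -0.234]
[ 0.529 -0.371]
```

```bash
python3 -m creep '{"slide":[[-0.13,0.25,0],[-0.13,0.25,0],[-0.13,0.25,0],[-0.13,0.25,0],[0,0,0],[0,0,0],[0,0,0],[0,0,0],[0,0,0],[0,0,0]],"dr":[[0,0,0],[0,0,0],[0,0,0],[0,0,0],[0,0,0],[0,0,0],[0,0,0],[0,0,0],[0,0,0],[0,0,0]],"fingers":[-1,-1,-1,-1,-1,-1,-1,-1,-1,-1]}'; python3 -c "
from h import *
eff();plan(.691,.170,.007,90)"; python3 -m creep '{"slide":[[0,0,0.3],[0,0,0.3],[0,0,0.3],[0,0,0.15],[0,0,0.06],[0,0,0.03],[0,0,0],[0,0,0]],"dr":[[0,0,0],[0,0,0],[0,0,0],[0,0,0],[0,0,0],[0,0,0],[0,0,0],[0,0,0]],"fingers":[-1,-1,-1,-1,-1,-1,-1,-1]}'; python3 -m creep '{"slide":[[0,0,0],[0,0,0],[0,0,0],[0,0,0],[0,0,0],[0,0,0],[0,0,0]],"dr":[[0,0,0],[0,0,0],[0,0,0],[0,0,0],[0,0,0],[0,0,0],[0,0,0]],"fingers":[1,1,1,1,1,1,1]}' 15;  python3 -m creep '{"slide":[[0,0,-0.05],[0,0,-0.2],[0,0,-0.3],[0,0,-0.3],[0,0,-0.29],[0,0,0],[0,0,0],[0,0,0],[0,0,0],[0,0,0],[0,0,0]],"dr":[[0,0,0],[0,0,0],[0,0,0],[0,0,0],[0,0,0],[0,0,0],[0,0,0],[0,0,0],[0,0,0],[0,0,0],[0,0,0]],"fingers":[1,1,1,1,1,1,1,1,1,1,1]}'; python3 -c "
from h import *
eff();feel(8);plan(.455,.325,.18,90);plan(.489,-.302,.18,90);tins()"
```

```text
clock: 54.9
position: [0.6903, 0.169, 0.1791]
ee_rot: [0.0, 1.0, 0.0, 0.0]
contact_force: [0.1, 0.0, -0.2]
finger_gap: 0.0872
gripper_force: 0.0
eff [ 7.00000e-04 -4.72557e+01  1.86354e+01  4.14260e+00 -8.51000e-02
  3.00000e-04] q1 deg 26.8 toolx heading 179.9 q6 -2.04 tilt [0.0004 0.0002]
pos [0.6903 0.169  0.1791] yaw 89.9 j6 -2.04 gap 0.0872 clk 54.9
 slide/0.15: [-0.004  0.006  1.147] tilt err dr/45: [ 0.     0.001 -0.   ] turn z (deg, dr/45): -0.1 -0.001 ; world dxyz [ 0.0007  0.001  -0.1721]
 slide after turn: [-0.004  0.006  1.147]
clock: 55.7
position: [0.6917, 0.1702, 0.0097]
ee_rot: [-0.0, 1.0, 0.001, 0.002]
contact_force: [-0.5, 0.6, -0.3]
finger_gap: 0.087
gripper_force: 0.0
clock: 56.4
position: [0.6904, 0.1697, 0.0078]
ee_rot: [0.0, 1.0, -0.0, 0.0]
contact_force: [-0.5, 0.3, 2.7]
finger_gap: 0.0562
gripper_force: 15.0
clock: 57.5
position: [0.6901, 0.1697, 0.1775]
ee_rot: [0.0, 1.0, -0.0, -0.001]
contact_force: [0.0, -0.1, -1.5]
finger_gap: 0.0566
gripper_force: 15.0
eff [ 1.50000e-03 -4.77196e+01  1.87956e+01  4.20700e+00 -9.18000e-02
 -0.00000e+00] q1 deg 26.8 toolx heading 180.0 q6 -2.04 tilt [-0.0017 -0.0008]
F [-0.251  0.05  -0.489] sd [0.38 0.46 0.27] T(tool) [-0.0241 -0.1632  0.0055] sd [0.0335 0.0302 0.0301]
pos [0.6904 0.1698 0.1787] yaw 90.0 j6 -2.04 gap 0.0565 clk 57.9
 slide/0.15: [ 1.569  1.035 -0.009] tilt err dr/45: [ 0.  0. -0.] turn z (deg, dr/45): -0.0 -0.0 ; world dxyz [-0.2354  0.1552  0.0013]
 slide after turn: [ 1.569  1.035 -0.009]
pos [0.6904 0.1698 0.1787] yaw 90.0 j6 -2.04 gap 0.0565 clk 57.9
 slide/0.15: [ 1.342 -3.145 -0.009] tilt err dr/45: [ 0.  0. -0.] turn z (deg, dr/45): -0.0 -0.0 ; world dxyz [-0.2014 -0.4718  0.0013]
 slide after turn: [ 1.343 -3.145 -0.009]
tin 249 [18 17] [379.7 178. ] [ 0.6492 -0.1676]
tin 253 [18 18] [418.1 190.8] [ 0.6124 -0.2771]
```

Tin 1 is empty at about 0.5 N, so it goes to the tray.

```bash
python3 -m creep '{"slide":[[0.113,-0.262,0],[0.113,-0.262,0],[0.113,-0.262,0],[0.113,-0.262,0],[0.113,-0.262,0],[0.113,-0.262,0],[0.113,-0.262,0],[0.113,-0.262,0],[0.113,-0.262,0],[0.113,-0.262,0],[0.113,-0.262,0],[0.113,-0.262,0]],"dr":[[0,0,0],[0,0,0],[0,0,0],[0,0,0],[0,0,0],[0,0,0],[0,0,0],[0,0,0],[0,0,0],[0,0,0],[0,0,0],[0,0,0]],"fingers":[1,1,1,1,1,1,1,1,1,1,1,1]}'; python3 -m creep '{"slide":[[0,0,0],[0,0,0.2],[0,0,0.3],[0,0,0.25],[0,0,0],[0,0,0]],"dr":[[0,0,0],[0,0,0],[0,0,0],[0,0,0],[0,0,0],[0,0,0]],"fingers":[1,1,1,1,1,1]}'; python3 -c "
from h import *
plan(.487,-.302,.0125,90)"
```

```text
clock: 59.15
position: [0.4862, -0.3033, 0.1791]
ee_rot: [-0.0, 1.0, -0.0, 0.0]
contact_force: [0.0, 0.2, -0.8]
finger_gap: 0.0565
gripper_force: 15.0
clock: 59.75
position: [0.4876, -0.3019, 0.0667]
ee_rot: [-0.001, 1.0, -0.0, -0.0]
contact_force: [0.3, 0.5, -0.3]
finger_gap: 0.0565
gripper_force: 15.0
pos [ 0.4876 -0.3019  0.0667] yaw 90.1 j6 -1.3 gap 0.0565 clk 59.75
 slide/0.15: [ 0.004 -0.001  0.361] tilt err dr/45: [-0.001 -0.     0.   ] turn z (deg, dr/45): 0.1 0.001 ; world dxyz [-0.0006 -0.0001 -0.0542]
 slide after turn: [ 0.004 -0.001  0.361]
```

```bash
python3 -m creep '{"slide":[[0,0,0.15],[0,0,0.12],[0,0,0.05],[0,0,0.03],[0,0,0.01],[0,0,0],[0,0,0]],"dr":[[0,0,0],[0,0,0],[0,0,0],[0,0,0],[0,0,0],[0,0,0],[0,0,0]],"fingers":[1,1,1,1,1,1,1]}'; python3 -m creep '{"slide":[[0,0,0],[0,0,0],[0,0,0],[0,0,0],[0,0,-0.1],[0,0,-0.25],[0,0,-0.3],[0,0,-0.3],[0,0,-0.15],[0,0,0]],"dr":[[0,0,0],[0,0,0],[0,0,0],[0,0,0],[0,0,0],[0,0,0],[0,0,0],[0,0,0],[0,0,0],[0,0,0]],"fingers":[-0.52,-0.52,-0.52,-0.52,-0.52,-0.52,-0.52,-0.52,-0.52,-0.52]}'; python3 -c "
from h import *
plan(.650,-.168,.18,90);tins()"
```

```text
clock: 60.45
position: [0.4876, -0.302, 0.013]
ee_rot: [-0.0, 1.0, -0.0, 0.001]
contact_force: [0.6, -1.4, -0.0]
finger_gap: 0.0563
gripper_force: 15.0
clock: 61.45
position: [0.4892, -0.3027, 0.1818]
ee_rot: [-0.0, 1.0, -0.002, 0.004]
contact_force: [0.5, 0.4, -0.2]
finger_gap: 0.0663
gripper_force: 0.0
pos [ 0.4892 -0.3027  0.1818] yaw 90.0 j6 -1.3 gap 0.0663 clk 61.45
 slide/0.15: [-1.073  0.898  0.018] tilt err dr/45: [-0.004  0.011  0.   ] turn z (deg, dr/45): 0.0 0.001 ; world dxyz [ 0.1608  0.1347 -0.0018]
 slide after turn: [-1.072  0.898  0.018]
```

```bash
python3 -m creep '{"slide":[[-0.18,0.149,0],[-0.18,0.149,0],[-0.18,0.149,0],[-0.18,0.149,0],[-0.18,0.149,0],[-0.18,0.149,0],[0,0,0],[0,0,0],[0,0,0],[0,0,0]],"dr":[[0,0,0],[0,0,0],[0,0,0],[0,0,0],[0,0,0],[0,0,0],[0,0,0],[0,0,0],[0,0,0],[0,0,0]],"fingers":[-1,-1,-1,-1,-1,-1,-1,-1,-1,-1]}'; python3 -c "
from h import *
eff();plan(.650,-.168,.0075,90)"; python3 -m creep '{"slide":[[0,0,0.3],[0,0,0.3],[0,0,0.3],[0,0,0.15],[0,0,0.06],[0,0,0.03],[0,0,0],[0,0,0]],"dr":[[0,0,0],[0,0,0],[0,0,0],[0,0,0],[0,0,0],[0,0,0],[0,0,0],[0,0,0]],"fingers":[-1,-1,-1,-1,-1,-1,-1,-1]}'; python3 -m creep '{"slide":[[0,0,0],[0,0,0],[0,0,0],[0,0,0],[0,0,0],[0,0,0],[0,0,0]],"dr":[[0,0,0],[0,0,0],[0,0,0],[0,0,0],[0,0,0],[0,0,0],[0,0,0]],"fingers":[1,1,1,1,1,1,1]}' 15;  python3 -m creep '{"slide":[[0,0,-0.05],[0,0,-0.2],[0,0,-0.3],[0,0,-0.3],[0,0,-0.29],[0,0,0],[0,0,0],[0,0,0],[0,0,0],[0,0,0],[0,0,0]],"dr":[[0,0,0],[0,0,0],[0,0,0],[0,0,0],[0,0,0],[0,0,0],[0,0,0],[0,0,0],[0,0,0],[0,0,0],[0,0,0]],"fingers":[1,1,1,1,1,1,1,1,1,1,1]}'; python3 -c "
from h import *
eff();feel(6);plan(.455,.325,.18,90);plan(.417,-.302,.18,90);tins()"
```

```text
clock: 62.5
position: [0.648, -0.1685, 0.1767]
ee_rot: [0.001, 1.0, 0.0, -0.001]
contact_force: [0.6, 0.1, 0.2]
finger_gap: 0.087
gripper_force: 0.0
eff [ 2.45000e-01 -4.33811e+01  1.81857e+01  4.06340e+00 -7.48000e-02
  6.00000e-04] q1 deg -0.8 toolx heading 179.9 q6 -1.56 tilt [-0.0011  0.0001]
pos [ 0.648  -0.1685  0.1767] yaw 89.9 j6 -1.56 gap 0.087 clk 62.5
 slide/0.15: [-0.015  0.003  1.128] tilt err dr/45: [ 0.    -0.001  0.   ] turn z (deg, dr/45): -0.1 -0.002 ; world dxyz [ 0.002   0.0005 -0.1692]
 slide after turn: [-0.015  0.003  1.128]
clock: 63.3
position: [0.6502, -0.168, 0.0081]
ee_rot: [-0.0, 1.0, -0.0, 0.002]
contact_force: [0.2, -0.1, -0.0]
finger_gap: 0.0868
gripper_force: 0.0
clock: 64.0
position: [0.6491, -0.168, 0.0064]
ee_rot: [0.0, 1.0, -0.0, 0.0]
contact_force: [0.0, -1.7, 1.8]
finger_gap: 0.0567
gripper_force: 15.0
clock: 65.1
position: [0.6486, -0.1677, 0.1759]
ee_rot: [0.0, 1.0, 0.0, -0.001]
contact_force: [0.7, -0.5, -3.8]
finger_gap: 0.0563
gripper_force: 15.0
eff [ 6.50000e-03 -4.51352e+01  1.89654e+01  4.37320e+00 -8.58000e-02
 -2.00000e-04] q1 deg -0.7 toolx heading 180.0 q6 -1.56 tilt [-0.0021  0.0001]
F [-0.054  0.16  -2.041] sd [0.4  0.44 0.53] T(tool) [-0.051  -0.1695 -0.0057] sd [0.0168 0.0323 0.0273]
pos [ 0.649  -0.1677  0.1771] yaw 90.0 j6 -1.56 gap 0.0566 clk 65.4
 slide/0.15: [ 1.294  3.285 -0.019] tilt err dr/45: [ 0. -0.  0.] turn z (deg, dr/45): -0.0 -0.0 ; world dxyz [-0.194   0.4927  0.0029]
 slide after turn: [ 1.293  3.285 -0.019]
pos [ 0.649  -0.1677  0.1771] yaw 90.0 j6 -1.56 gap 0.0566 clk 65.4
 slide/0.15: [ 1.546 -0.895 -0.019] tilt err dr/45: [ 0. -0.  0.] turn z (deg, dr/45): -0.0 -0.0 ; world dxyz [-0.232  -0.1343  0.0029]
 slide after turn: [ 1.546 -0.895 -0.019]
tin 256 [18 18] [418.1 190.8] [ 0.6125 -0.2771]
tin 293 [19 20] [427.3 234.5] [ 0.4879 -0.2997]
```

```bash
python3 - <<'E'
from h import *
print("scene foot",w((548,248),0,"scene").round(3),"upper front corner (525,170)",w((525,170),0,"scene").round(3))
for z in (0,.1,.15): print(z,w((152,207),z).round(3),w((118,322),z).round(3),w((143,260),z).round(3))
E
python3 -m creep '{"slide":[[0.32,0,0],[0.32,0,0],[0.32,0,0],[0.32,0,0],[0,0.3,0],[0,0.3,0],[0,0.3,0],[0,0.3,0],[0,0.3,0],[0,0.3,0],[0,0.3,0],[0,0.3,0]],"dr":[[0,0,0],[0,0,0],[0,0,0],[0,0,0],[0,0,0],[0,0,0],[0,0,0],[0,0,0],[0,0,0],[0,0,0],[0,0,0],[0,0,0]],"fingers":[1,1,1,1,1,1,1,1,1,1,1,1]}'; python3 -c "
from h import *
plan(.455,.305,.18,90)"
```

```text
scene foot [0.566 0.517] upper front corner (525,170) [0.27  0.513]
0 [0.564 0.498] [0.236 0.574] [0.409 0.515]
0.1 [0.553 0.456] [0.252 0.526] [0.412 0.471]
0.15 [0.548 0.435] [0.261 0.501] [0.413 0.449]
clock: 66.65
position: [0.4568, 0.1943, 0.1778]
ee_rot: [-0.0, 1.0, 0.0, 0.001]
contact_force: [1.3, 0.9, -2.3]
finger_gap: 0.0566
gripper_force: 15.0
pos [0.4568 0.1943 0.1778] yaw 90.0 j6 -2.3 gap 0.0566 clk 66.65
 slide/0.15: [ 0.011  0.738 -0.014] tilt err dr/45: [ 0.001  0.002 -0.   ] turn z (deg, dr/45): 0.0 0.001 ; world dxyz [-0.0018  0.1107  0.0022]
 slide after turn: [ 0.012  0.738 -0.014]
```

```bash
python3 -m creep '{"slide":[[0.01,0.25,0],[0,0.25,0],[0,0.26,0],[0,0,0.3],[0,0,0.3],[0,0,0.2],[0,0,0],[0,0,0]],"dr":[[0,0,0],[0,0,0],[0,0,0],[0,0,0],[0,0,0],[0,0,0],[0,0,0],[0,0,0]],"fingers":[1,1,1,1,1,1,1,1]}'; python3 -c "
from h import *
plan(.455,.31,.021,90)"
```

```text
clock: 67.45
position: [0.4562, 0.3068, 0.0578]
ee_rot: [-0.0, 1.0, 0.0, 0.001]
contact_force: [0.7, 0.3, -1.0]
finger_gap: 0.0567
gripper_force: 15.0
pos [0.4562 0.3068 0.0578] yaw 90.0 j6 -2.46 gap 0.0567 clk 67.45
 slide/0.15: [0.008 0.022 0.246] tilt err dr/45: [ 0.     0.001 -0.   ] turn z (deg, dr/45): 0.0 0.001 ; world dxyz [-0.0012  0.0032 -0.0368]
 slide after turn: [0.008 0.022 0.246]
```

```bash
python3 -m creep '{"slide":[[0,0,0.12],[0,0,0.07],[0,0,0.035],[0,0,0.015],[0,0,0.005],[0,0,0],[0,0,0]],"dr":[[0,0,0],[0,0,0],[0,0,0],[0,0,0],[0,0,0],[0,0,0],[0,0,0]],"fingers":[1,1,1,1,1,1,1]}'; python3 -m creep '{"slide":[[0,0,0],[0,0,0],[0,0,0],[0,0,0],[0,0,-0.1],[0,0,-0.25],[0,0,-0.3],[0,0,-0.3],[0,0,-0.1],[0,0,0]],"dr":[[0,0,0],[0,0,0],[0,0,0],[0,0,0],[0,0,0],[0,0,0],[0,0,0],[0,0,0],[0,0,0],[0,0,0]],"fingers":[-0.6,-0.6,-0.6,-0.6,-0.6,-0.6,-0.6,-0.6,-0.6,-0.6]}';python3 -m creep '{"slide":[[0,-0.32,0],[0,-0.32,0],[0,-0.32,0],[0,-0.32,0],[0,-0.32,0],[0,-0.32,0],[0,-0.32,0],[0,-0.32,0],[0,-0.32,0],[0,-0.32,0],[0,-0.32,0],[0,-0.32,0]],"dr":[[0,0,0],[0,0,0],[0,0,0],[0,0,0],[0,0,0],[0,0,0],[0,0,0],[0,0,0],[0,0,0],[0,0,0],[0,0,0],[0,0,0]],"fingers":[-0.6,-0.6,-0.6,-0.6,-0.6,-0.6,-0.6,-0.6,-0.6,-0.6,-0.6,-0.6]}'; python3 -c "
from h import *
plan(.613,-.2775,.18,90);tins()"
```

```text
clock: 68.15
position: [0.4558, 0.3065, 0.0208]
ee_rot: [0.0, 1.0, 0.0, 0.0]
contact_force: [1.1, -0.3, -1.5]
finger_gap: 0.0565
gripper_force: 15.0
clock: 69.15
position: [0.4567, 0.3076, 0.1813]
ee_rot: [-0.0, 1.0, 0.003, 0.003]
contact_force: [-0.6, -0.4, -0.0]
finger_gap: 0.0697
gripper_force: 0.0
clock: 70.35
position: [0.4543, -0.2714, 0.1763]
ee_rot: [0.0, 1.0, 0.0, -0.001]
contact_force: [1.0, 0.8, -0.2]
finger_gap: 0.0694
gripper_force: 0.0
pos [ 0.4543 -0.2714  0.1763] yaw 90.0 j6 -1.34 gap 0.0694 clk 70.35
 slide/0.15: [-1.058 -0.04  -0.027] tilt err dr/45: [ 0.001 -0.003  0.   ] turn z (deg, dr/45): -0.0 -0.0 ; world dxyz [ 0.1587 -0.0061  0.0037]
 slide after turn: [-1.058 -0.041 -0.027]
tin 267 [19 18] [418.  190.8] [ 0.6125 -0.2767]
tin 290 [19 19] [210.1 243.9] [0.4568 0.3144]
```

```bash
python3 -m creep '{"slide":[[-0.2,-0.01,0],[-0.22,0,0],[-0.22,0,0],[-0.22,0,0],[-0.19,0,0],[0,0,0],[0,0,0],[0,0,0],[0,0,0]],"dr":[[0,0,0],[0,0,0],[0,0,0],[0,0,0],[0,0,0],[0,0,0],[0,0,0],[0,0,0],[0,0,0]],"fingers":[-1,-1,-1,-1,-1,-1,-1,-1,-1]}'; python3 -c "
from h import *
eff();plan(.613,-.2775,.0075,90)"; python3 -m creep '{"slide":[[0,0,0.3],[0,0,0.3],[0,0,0.3],[0,0,0.15],[0,0,0.06],[0,0,0.02],[0,0,0],[0,0,0]],"dr":[[0,0,0],[0,0,0],[0,0,0],[0,0,0],[0,0,0],[0,0,0],[0,0,0],[0,0,0]],"fingers":[-1,-1,-1,-1,-1,-1,-1,-1]}'; python3 -m creep '{"slide":[[0,0,0],[0,0,0],[0,0,0],[0,0,0],[0,0,0],[0,0,0],[0,0,0]],"dr":[[0,0,0],[0,0,0],[0,0,0],[0,0,0],[0,0,0],[0,0,0],[0,0,0]],"fingers":[1,1,1,1,1,1,1]}' 15;  python3 -m creep '{"slide":[[0,0,-0.05],[0,0,-0.2],[0,0,-0.3],[0,0,-0.3],[0,0,-0.29],[0,0,0],[0,0,0],[0,0,0],[0,0,0],[0,0,0],[0,0,0]],"dr":[[0,0,0],[0,0,0],[0,0,0],[0,0,0],[0,0,0],[0,0,0],[0,0,0],[0,0,0],[0,0,0],[0,0,0],[0,0,0]],"fingers":[1,1,1,1,1,1,1,1,1,1,1]}'; python3 -c "
from h import *
eff();feel(6);plan(.385,.310,.18,90);plan(.417,-.302,.18,90);tins()"
```

```text
clock: 71.3
position: [0.6119, -0.2712, 0.1778]
ee_rot: [0.0, 1.0, 0.0, -0.0]
contact_force: [-0.4, -1.2, 0.0]
finger_gap: 0.087
gripper_force: 0.0
eff [ 8.41000e-02 -4.32536e+01  1.81969e+01  4.07800e+00 -6.68000e-02
 -1.00000e-04] q1 deg -10.1 toolx heading 180.0 q6 -1.4 tilt [-0.0007  0.0002]
pos [ 0.6119 -0.2712  0.1778] yaw 90.0 j6 -1.4 gap 0.087 clk 71.3
 slide/0.15: [-0.008 -0.042  1.135] tilt err dr/45: [ 0.    -0.001  0.   ] turn z (deg, dr/45): -0.0 -0.001 ; world dxyz [ 0.0011 -0.0063 -0.1703]
 slide after turn: [-0.008 -0.042  1.135]
clock: 72.1
position: [0.6142, -0.2716, 0.0105]
ee_rot: [-0.0, 1.0, -0.0, 0.002]
contact_force: [0.7, 0.1, -1.0]
finger_gap: 0.0872
gripper_force: 0.0
clock: 72.8
position: [0.6137, -0.272, 0.0093]
ee_rot: [-0.0, 1.0, -0.001, 0.001]
contact_force: [0.2, -4.7, 5.9]
finger_gap: 0.0564
gripper_force: 15.0
clock: 73.9
position: [0.6126, -0.2711, 0.1781]
ee_rot: [0.0, 1.0, 0.0, -0.001]
contact_force: [0.5, 0.3, -2.9]
finger_gap: 0.0561
gripper_force: 15.0
eff [ 2.12000e-02 -4.50379e+01  1.89796e+01  4.38270e+00 -8.22000e-02
 -3.00000e-04] q1 deg -10.1 toolx heading 180.0 q6 -1.4 tilt [-0.0021  0.0005]
F [-0.139  0.078 -1.887] sd [0.61 0.32 0.4 ] T(tool) [-0.0314 -0.1665 -0.0097] sd [0.0331 0.0275 0.05  ]
pos [ 0.6129 -0.2713  0.1794] yaw 90.0 j6 -1.4 gap 0.0564 clk 74.2
 slide/0.15: [ 1.52   3.875 -0.004] tilt err dr/45: [ 0.  0. -0.] turn z (deg, dr/45): -0.0 -0.0 ; world dxyz [-0.2279  0.5813  0.0006]
 slide after turn: [ 1.519  3.875 -0.004]
pos [ 0.6129 -0.2713  0.1794] yaw 90.0 j6 -1.4 gap 0.0564 clk 74.2
 slide/0.15: [ 1.306 -0.205 -0.004] tilt err dr/45: [ 0.  0. -0.] turn z (deg, dr/45): -0.0 -0.0 ; world dxyz [-0.1959 -0.0307  0.0006]
 slide after turn: [ 1.306 -0.205 -0.004]
tin 292 [19 20] [427.3 234.5] [ 0.4878 -0.2996]
tin 286 [19 19] [210.  243.9] [0.4568 0.3147]
```

Tin 3 is full too, so it goes beside the other full one on the green notebook.

```bash
python3 -m creep '{"slide":[[0.2,0,0],[0.3,0,0],[0.3,0,0],[0.3,0,0],[0.3,0,0],[0.1,0,0],[0,0,0]],"dr":[[0,0,0],[0,0,0],[0,0,0],[0,0,0],[0,0,0],[0,0,0],[0,0,0]],"fingers":[1,1,1,1,1,1,1]}'|grep pos; python3 -m creep '{"slide":[[0,0.32,0],[0,0.32,0],[0,0.32,0],[0,0.32,0],[0,0.32,0],[0,0.32,0],[0,0.32,0],[0,0.32,0],[0,0.32,0],[0,0.32,0],[0,0.32,0],[0,0.32,0]],"dr":[[0,0,0],[0,0,0],[0,0,0],[0,0,0],[0,0,0],[0,0,0],[0,0,0],[0,0,0],[0,0,0],[0,0,0],[0,0,0],[0,0,0]],"fingers":[1,1,1,1,1,1,1,1,1,1,1,1]}'; python3 -m creep '{"slide":[[0,0,0],[0,0,0.25],[0,0,0.3],[0,0,0.2],[0,0,0],[0,0,0]],"dr":[[0,0,0],[0,0,0],[0,0,0],[0,0,0],[0,0,0],[0,0,0]],"fingers":[1,1,1,1,1,1]}'; python3 -c "
from h import *
plan(.388,.308,.0225,90)"
```

```text
position: [0.386, -0.2712, 0.1802]
clock: 76.15
position: [0.3883, 0.3085, 0.1798]
ee_rot: [-0.001, 1.0, 0.001, 0.001]
contact_force: [1.3, 0.0, -1.9]
finger_gap: 0.0563
gripper_force: 15.0
clock: 76.75
position: [0.389, 0.3059, 0.0673]
ee_rot: [-0.0, 1.0, 0.0, 0.0]
contact_force: [0.5, 0.5, -1.1]
finger_gap: 0.0565
gripper_force: 15.0
pos [0.389  0.3059 0.0673] yaw 90.0 j6 -2.57 gap 0.0565 clk 76.75
 slide/0.15: [0.007 0.014 0.299] tilt err dr/45: [ 0.     0.001 -0.   ] turn z (deg, dr/45): 0.0 0.001 ; world dxyz [-0.001   0.0021 -0.0448]
 slide after turn: [0.007 0.014 0.299]
```

```bash
python3 -m creep '{"slide":[[0,0,0.15],[0,0,0.09],[0,0,0.035],[0,0,0.015],[0,0,0.005],[0,0,0],[0,0,0]],"dr":[[0,0,0],[0,0,0],[0,0,0],[0,0,0],[0,0,0],[0,0,0],[0,0,0]],"fingers":[1,1,1,1,1,1,1]}'; python3 -m creep '{"slide":[[0,0,0],[0,0,0],[0,0,0],[0,0,0],[0,0,-0.1],[0,0,-0.25],[0,0,-0.3],[0,0,-0.3],[0,0,-0.1],[0,0,0]],"dr":[[0,0,0],[0,0,0],[0,0,0],[0,0,0],[0,0,0],[0,0,0],[0,0,0],[0,0,0],[0,0,0],[0,0,0]],"fingers":[-0.6,-0.6,-0.6,-0.6,-0.6,-0.6,-0.6,-0.6,-0.6,-0.6]}';python3 -m creep '{"slide":[[0,-0.32,0],[0,-0.32,0],[0,-0.32,0],[0,-0.32,0],[0,-0.32,0],[0,-0.32,0],[0,-0.32,0],[0,0,-0.2],[0,0,-0.2],[0,0,0],[0,0,0]],"dr":[[0,0,0],[0,0,0],[0,0,0],[0,0,0],[0,0,0],[0,0,0],[0,0,0],[0,0,0],[0,0,0],[0,0,0],[0,0,0]],"fingers":[-0.6,-0.6,-0.6,-0.6,-0.6,-0.6,-0.6,-0.6,-0.6,-0.6,-0.6]}'; python3 -c "
from h import *
tins();plan(.5,0,.2,90); a=imaging.get_image('scene')[110:310,160:520,::-1]; cv2.imwrite('pics/f.png',cv2.resize(a,None,fx=2.2,fy=2.2,interpolation=cv2.INTER_CUBIC))"
```

```text
clock: 77.45
position: [0.3884, 0.3053, 0.0234]
ee_rot: [-0.0, 1.0, 0.001, 0.001]
contact_force: [-1.2, -0.0, -2.5]
finger_gap: 0.0565
gripper_force: 15.0
clock: 78.45
position: [0.389, 0.3062, 0.1832]
ee_rot: [-0.0, 1.0, 0.003, 0.002]
contact_force: [-0.5, -0.1, -0.4]
finger_gap: 0.07
gripper_force: 0.0
clock: 79.55
position: [0.3874, -0.0313, 0.2392]
ee_rot: [0.0, 1.0, 0.0, -0.001]
contact_force: [0.3, 0.3, -0.4]
finger_gap: 0.0699
gripper_force: 0.0
tin 307 [20 20] [427.4 234.4] [ 0.4881 -0.2998]
tin 288 [19 19] [210.  243.9] [0.4567 0.3145]
tin 301 [20 20] [209.4 268.8] [0.3872 0.3131]
pos [ 0.387  -0.0312  0.2386] yaw 90.0 j6 -1.91 gap 0.0697 clk 79.6
 slide/0.15: [-0.754  0.209  0.255] tilt err dr/45: [-0.    -0.004  0.   ] turn z (deg, dr/45): -0.0 -0.001 ; world dxyz [ 0.113   0.0312 -0.0386]
 slide after turn: [-0.754  0.208  0.255]
```

View pics/f.png

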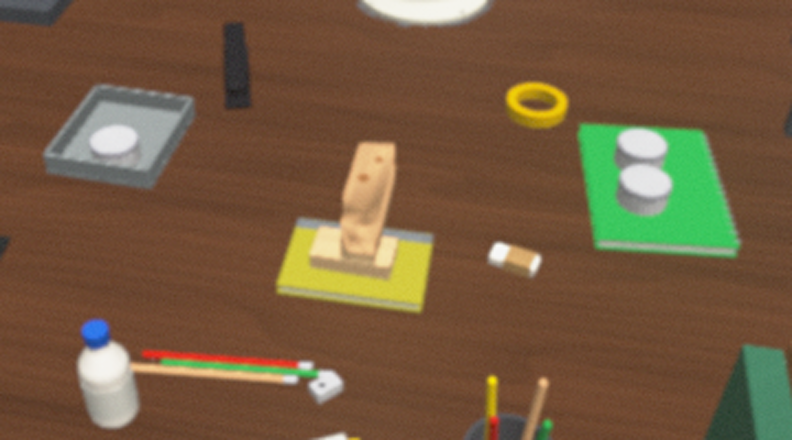

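The picture shows everything in place: the stack level at (365,205), the two full tins together at (641,170), and the empty one in the tray at (115,147). Bystanders are untouched. Handing in.

```bash
python3 -c "
from rig import bot
print(bot.hand_in())"
```

```text
the job is handed in; nothing more can be done
None
```

I handed the job in at about 80 s: block and both driftwood pieces stacked level on the olive notebook (upstand about 4 mm off its middle, and the long piece tipped once before I found its balance), two full tins side by side on the green notebook, and the one empty tin in the tray.

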